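# Pack the bottle carrier and carry it up by its swing handle

### The arm

A 7-joint arm with a two-finger parallel gripper is mounted at the origin on the work surface; the furniture and walls round the work are solid. World frame = base frame: x ahead of the robot, y to its left, z up, the work surface at z = 0. Lengths are in m, angles in degrees, forces in N, time in s.
With the tool pointing down it reaches from about 0.425 to 0.875 m from the base axis. Payload 4.7 kg.
Tool frame: the origin (TCP) lies at the very end of the fingers, on their centre line; the grasp point (between the pads) lies 19 mm behind it; z points along the fingers, y is the line along which they close (so a half turn about z gives the same grasp; the last joint's range is limited). The gripper opens to 87 mm and grips with 3 to 60 N. Pads are 19 mm wide; open, the fingers measure 117 mm over their backs; the gripper's body (75 mm by 190 mm) begins 51 mm behind the grasp point.
Start: joints at [-76.37, 18.392, -4.016, 83.108, 1.295, 78.541, -3.26], TCP at [0.144, 0.634, 0.223] pointing down, gripper open.
Joint ranges: [-163.93, 163.93], [-17.29, 119.83], [-79.2, 71.16], [3.27, 140.29], [-89.18, 269.18], [5.43, 117.66], [-154.24, 154.24]. Speed limits (degrees/s): [147.25, 147.25, 180, 180, 180, 180, 180].

### API

Orientations are given as [roll, pitch, yaw] about the fixed x, y, z axes, in that order (R = Rz(yaw) Ry(pitch) Rx(roll)).
In Python, from cell import get_obs, read_camera, sign_off, silhouettes gives the robot as it stands.
- The arm moves only by the tool play_rows, never from a script. Its argument "steps" is a list that holds one entry, the list of rows, each a list of 7 numbers: the shift along the tool's x, y, z in m, then the turn, a rotation vector about the tool's x, y, z in rad, then the finger opening in m, from 0 to 0.087. A call has 1 to 12 rows; each row shifts and turns the commanded pose from where the row before left it, along the tool's axes as they then stand; what a row does not reach is not made up. A row lasts 1/10 s, in which the tool goes at most 50 mm and 8.59 degrees, less where a joint would pass 70% of its speed; a pose out of reach is approached as far as the arm can. A call is refused whole if a number of a shift passes 0.05 or a number of a turn 0.15, either way. A call with a gripper value outside its range is refused whole. The fingers move at their own pace and stop on an object; "force" is the grip in N (left out, the last holds). Time passes only in rows, so rows that do not move let the fingers close. It gives the time, the measured TCP pose, the force, the opening and the grip force at its end, in the units of the state.
- get_obs(): the state, without advancing time (a new reading comes with each control period).
- read_camera(name): name is "side" or "top" or "wrist"; returns a dict with "frame" (400x640x3 uint8, red, green, blue), "intrinsics" (3x3 intrinsics, pixels), "view" (4x4, takes a point from world to camera coordinates). Camera axes: x right, y up, looking along -z (the intrinsics and any distortion apply to the point x, -y, -z); pixel columns grow to the right and rows downward; lengths in m; the calibration is good to about 2 mm. A picture is of the moment at which its call begins. There is no depth.
- sign_off(): hands the job in; it is judged then, once.
Trained networks look in the newest picture that a camera, given by its name, has taken for a name from the list of things; names that differ only in an ending like _2 or _b are one class to them, and where a whole thing is asked for, a point or a joint stands for the part that bears it (a point fixed in the world has none). Each returns a list of dicts, best first, with "p" (0 to 1); they miss things now and then, are a little off and sometimes report something else, mostly with a low value. They report only what shows in the picture. A call takes as long as a camera call. They do not tell look-alikes from the thing itself.
- silhouettes(camera, name): "pixels" (400x640 bool, what is visible of it) and "extent" ([left, top, right, bottom] in pixels, round what is visible of it).
The state is a dict: "time_s": time; "qpos": joint angles; "joint_velocities": joint speeds; "effort": joint torques, N m; "tool_pos": TCP position; "tool_rot": TCP orientation; "force": force on the tool from outside, world axes, zero at the start; "wrist_torque": the same for the moment, N m; "grip_width": finger opening in m; "grasp_force": force on a finger pad.
Only numpy, scipy, OpenCV 4.12 (cv2) and the standard library are available. Lean on these libraries where they do the work, as an engineer would, in place of code of your own. Each camera call takes 0.05 s, during which the arm holds its last target. There are 200 camera calls.

### The job

Pack the bottle carrier for the painter: stand the red and the yellow paint bottle from the table in its two empty pockets, one in each, setting them down rather than dropping them. Then swing the carrier's folded handle up, lift the loaded carrier by the handle's grip about 7 cm clear of the table and finish while still holding it there, level and steady, with all four bottles standing in their pockets. Do not tip the carrier over or push about the ink bottle, the paper cups and the clear cup around it.

Things in the scene. Friction and masses are not known exactly. Their poses are not given: they have to be found in the camera images.
- carrier: Blue open carrier for four bottles, 134 x 134 mm, loose, 0.42 kg with handle, 0.82 kg loaded. Origin: centre of its underside, on the table; z up. Two by two square pockets, centres 32 mm from the middle in its x and y. At the middle of its +y and -y ends a thin ear 40 mm wide rises to 120 mm above the table and bears the handle. The +y pockets hold the green and the black bottle at the start.
- pocket0 (a point): Centre of the floor of the empty pocket at the carrier's -x, -y corner (axes as the carrier's), 7 mm above the table. Each pocket is 58 mm wide between round steel wires of 6 mm diameter, whose tops are 65 mm above the table.
- pocket1 (a point): Centre of the floor of the empty pocket at the carrier's +x, -y corner.
- pocket2 (a point): Centre of the floor of the pocket at the carrier's -x, +y corner (holds a bottle at the start).
- pocket3 (a point): Centre of the floor of the pocket at the carrier's +x, +y corner (holds a bottle at the start).
- handle: Swing handle of the carrier, a steel bow 151 mm wide. Origin: on its hinge axis, along the carrier's y, 100 mm above the carrier's underside over its middle; z points from there to the grip, y as the carrier's y. Swings freely, 83 degrees to either side of upright, and stays up only while held; starts folded to the carrier's -x (robot's) side. The loaded carrier hangs level about this hinge.
- handle_grip (a point): Centre of the round orange grip of the handle, a sleeve that turns on the bow, 22 mm in diameter and 88 mm long along the handle's y, 128 mm from the hinge axis: folded it lies about 115 mm above the table and 127 mm to the -x side of the carrier's middle, upright 228 mm above the table. Swung up, it clears the bottles' caps by 10 mm.
- red_centre (a point): Red squeeze bottle of paint, half-way up on its axis (93 mm above its foot), z along the axis. Round, 186 mm tall, 100 g; body 50 mm in diameter up to 115 mm above the foot, then a shoulder, then a paler cap, fixed, cylindrical with 34 mm diameter from 145 to 160 mm, above that tapering to 17 mm. The cap can bear the bottle.
- red_bottle: The same red bottle; origin at the centre of its underside.
- yellow_centre (a point): Yellow squeeze bottle of paint, half-way up on its axis (90 mm above its foot). Round, 180 mm tall, 100 g; same shape, all heights above 115 mm some 5 mm less (cap cylindrical from 140 to 154 mm).
- yellow_bottle: The same yellow bottle; origin at the centre of its underside.
- green_centre (a point): Green squeeze bottle of paint in the carrier, half-way up on its axis (86 mm above its foot); 172 mm tall, 50 mm in diameter, 100 g.
- black_centre (a point): Black round bottle in the carrier, half-way up on its axis (81.5 mm above its foot); 163 mm tall, 45 mm in diameter, 100 g.
- ink: Bystander: dark flat ink bottle with orange label, 57 x 37 x 134 mm; origin at its underside.
- cups: Bystander: stack of white paper cups, 76 mm wide, 116 mm high; origin at its underside.
- cup: Bystander: clear drinking cup, 81 mm wide, 91 mm high; origin at its underside.
Not all that is in view belongs to the job. What is shaped like the carrier but purple is not meant.

How it is judged (in metres and radians):
On the way:
1. the red and the yellow bottle stand in the carrier's pockets, let go, while the carrier stands on the table ((x of red_centre in the frame of carrier between 0.016 and 0.048 m or x of red_centre in the frame of carrier between -0.048 and -0.016 m) and (y of red_centre in the frame of carrier between 0.016 and 0.048 m or y of red_centre in the frame of carrier between -0.048 and -0.016 m) and z of red_centre in the frame of carrier below 0.108 m and (x of yellow_centre in the frame of carrier between 0.016 and 0.048 m or x of yellow_centre in the frame of carrier between -0.048 and -0.016 m) and (y of yellow_centre in the frame of carrier between 0.016 and 0.048 m or y of yellow_centre in the frame of carrier between -0.048 and -0.016 m) and z of yellow_centre in the frame of carrier below 0.105 m and (x of green_centre in the frame of carrier between 0.016 and 0.048 m or x of green_centre in the frame of carrier between -0.048 and -0.016 m) and (y of green_centre in the frame of carrier between 0.016 and 0.048 m or y of green_centre in the frame of carrier between -0.048 and -0.016 m) and z of green_centre in the frame of carrier below 0.101 m and (x of black_centre in the frame of carrier between 0.016 and 0.048 m or x of black_centre in the frame of carrier between -0.048 and -0.016 m) and (y of black_centre in the frame of carrier between 0.016 and 0.048 m or y of black_centre in the frame of carrier between -0.048 and -0.016 m) and z of black_centre in the frame of carrier below 0.0965 m and contact force between the fingers and red_bottle below 0.2 N and contact force between the fingers and yellow_bottle below 0.2 N and height (world z) of carrier below 0.008 m), for 0.2 s.
At the end, for the whole second after the job is handed in: Fingers hold the handle's grip; the carrier's underside is 40 to 120 mm above the table, level within 8 degrees, still (under 0.03 m/s, 0.2 rad/s), touching no bystander; all four bottles stand in pockets (centre within 16 mm of a pocket's axis, foot within 8 mm of its floor) (height (world z) of carrier between 0.04 and 0.12 m and angle between carrier's own z axis and vertical below 0.14 rad and linear speed of carrier below 0.03 m/s and angular speed of carrier below 0.2 rad/s and contact force between the fingers and handle above 3 N and distance between the grasp point and handle_grip below 0.05 m and (x of red_centre in the frame of carrier between 0.016 and 0.048 m or x of red_centre in the frame of carrier between -0.048 and -0.016 m) and (y of red_centre in the frame of carrier between 0.016 and 0.048 m or y of red_centre in the frame of carrier between -0.048 and -0.016 m) and z of red_centre in the frame of carrier below 0.108 m and (x of yellow_centre in the frame of carrier between 0.016 and 0.048 m or x of yellow_centre in the frame of carrier between -0.048 and -0.016 m) and (y of yellow_centre in the frame of carrier between 0.016 and 0.048 m or y of yellow_centre in the frame of carrier between -0.048 and -0.016 m) and z of yellow_centre in the frame of carrier below 0.105 m and (x of green_centre in the frame of carrier between 0.016 and 0.048 m or x of green_centre in the frame of carrier between -0.048 and -0.016 m) and (y of green_centre in the frame of carrier between 0.016 and 0.048 m or y of green_centre in the frame of carrier between -0.048 and -0.016 m) and z of green_centre in the frame of carrier below 0.101 m and (x of black_centre in the frame of carrier between 0.016 and 0.048 m or x of black_centre in the frame of carrier between -0.048 and -0.016 m) and (y of black_centre in the frame of carrier between 0.016 and 0.048 m or y of black_centre in the frame of carrier between -0.048 and -0.016 m) and z of black_centre in the frame of carrier below 0.0965 m and contact force between carrier and ink below 0.2 N and contact force between carrier and cups below 0.2 N and contact force between carrier and cup below 0.2 N); the arm keeps its last pose, push and grip.
It fails at once if the carrier is tipped by more than 0.35 rad (20 degrees) (angle between carrier's own z axis and vertical above 0.35 rad).
It fails at once if the red bottle is dropped: faster than 0.8 m/s with no finger on it (a fall of over 30 mm) (linear speed of red_bottle above 0.8 m/s and contact force between the fingers and red_bottle below 0.05 N).
It fails at once if the yellow bottle is dropped: faster than 0.8 m/s with no finger on it (a fall of over 30 mm) (linear speed of yellow_bottle above 0.8 m/s and contact force between the fingers and yellow_bottle below 0.05 N).
It fails at once if the ink bottle, the stack of paper cups or the clear cup is pushed more than 30 mm (distance of any of ink, cups, cup from where it was at the start of the episode above 0.03 m).
It also fails if it takes over 72 s, if anything falls off the work surface, if the arm or the gripper's body presses on something with over 40 N, if the wrist force passes 120 N, or if a joint passes its speed limit or range.

## Working session

There is one attempt and no reset: what is moved stays moved. The work goes in short steps, Python scripts to look and compute and a tool call to move; the robot and the scene stay as the last step left them, time stands still between calls to the robot, and variables do not carry over. Pictures are saved under pics/ and viewed, at most 10 in all, crops included, and the job is handed in when it is done.

Besides the shell and the picture viewer there is one more tool, called as a command line: name --argument value ..., lists and objects as JSON in quotes. play_rows: Moves the arm, as the interface text tells. Its arguments: {"type":"object","properties":{"steps":{"type":"array","items":{"type":"array","items":{"type":"array","items":{"type":"number"}}}},"force":{"type":"number"}},"required":["steps"]}

```bash
mkdir -p pics; ls; python3 - <<'E'
from cell import *
import cv2,numpy as np
o=get_obs();print(o)
ims=[]
for c in("side","top","wrist"):
    r=read_camera(c);print(c,r["intrinsics"].tolist(),np.round(r["view"],3).tolist())
    cv2.imwrite(f"pics/{c}0.png",r["frame"][:,:,::-1])
    for n in["carrier","handle","handle_grip","red_bottle","yellow_bottle","green_centre","black_centre","ink","cups","cup"]:
        try:
            print(n,[(round(d["p"],2),list(d["extent"]) if d["extent"] is not None else None) for d in silhouettes(c,n)])
        except Exception as e: print(n,e)
E
```

```text
pics
{'time_s': 0.0, 'qpos': array([-76.37077125,  18.43791336,  -4.01408846,  83.17719757,
         1.29647772,  78.54009759,  -3.25993171]), 'joint_velocities': array([ 0.07648399, -0.02110435,  0.06550013,  0.02044178, -0.0205162 ,
       -0.03408625,  0.03888648]), 'effort': array([-1.03309515e-05, -4.91314960e+01, -4.04216917e-01, -3.12512612e+01,
       -6.39030640e-02,  4.41066083e-02,  2.10506696e-04]), 'tool_pos': array([0.14419144, 0.63322293, 0.2214542 ]), 'tool_rot': array([-1.79890113e+02,  7.76196442e-03,  1.67179573e+02]), 'force': array([ 0.1889899 ,  0.20366147, -0.18928639]), 'wrist_torque': array([-0.03065872, -0.01999435,  0.01471201]), 'grasp_force': 0.0, 'grip_width': 0.08681744460928259}
side [[406.89199993264356, 0.0, 314.93614863173167], [0.0, 406.89199993264356, 199.07410774734933], [0.0, 0.0, 1.0]] [[-0.999, 0.051, 0.013, 0.52], [-0.006, -0.364, 0.931, -0.162], [0.052, 0.93, 0.364, -1.09], [0.0, 0.0, 0.0, 1.0]]
carrier [(0.96, [407.9, 207.7, 500.9, 342.9]), (0.71, [264.0, 232.6, 364.6, 308.4]), (0.53, [308.1, 162.2, 319.5, 220.3])]
handle [(0.7, [438.9, 208
[... 1268 characters left out ...]
 [(0.6, [339.7, 164.8, 355.8, 190.1])]
green_centre [(0.49, [243.8, 175.3, 263.6, 193.3])]
black_centre [(0.5, [248.9, 190.8, 267.0, 215.3])]
ink [(0.79, [346.1, 122.5, 362.6, 148.4]), (0.27, [258.8, 221.7, 284.5, 234.2])]
cups [(0.98, [279.3, 127.7, 302.9, 151.4]), (0.73, [241.5, 173.6, 295.7, 232.1])]
cup [(0.75, [225.6, 132.0, 251.6, 156.1])]
wrist [[289.4087501263204, 0.0, 318.9612657397522], [0.0, 289.4087501263204, 198.3154040145578], [0.0, 0.0, 1.0]] [[0.222, 0.975, 0.001, -0.649], [-0.947, 0.216, -0.239, 0.028], [-0.233, 0.052, 0.971, -0.389], [0.0, 0.0, 0.0, 1.0]]
carrier []
handle []
handle_grip []
red_bottle []
yellow_bottle []
green_centre []
black_centre []
ink []
cups []
cup []
```

View pics/side0.png

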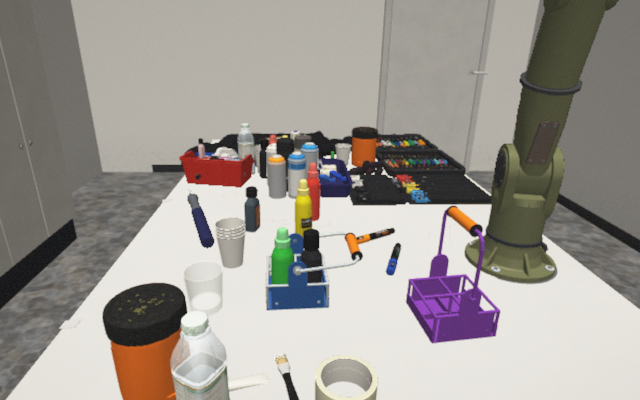

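View pics/top0.png

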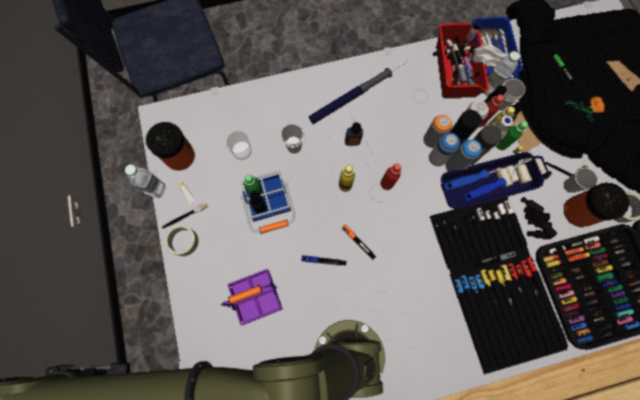

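The blue carrier is at side (297,272) and top (268,198), with its orange grip at top (273,227) and the green and black bottles at its far-left side. The red bottle is at side (313,195), top (391,176), and the yellow at side (304,210), top (347,178).

Possible mix-ups:
- Purple carrier: top (252,297).
- Orange marker: top (358,241).
- Red and yellow bottles in the clutter: top (495,103) and (508,117).

I choose the blue carrier and the lone red and yellow bottles.

```bash
cat > h.py <<'E'
import numpy as np, cv2
from scipy.optimize import least_squares
from scipy.spatial.transform import Rotation as R
from cell import *
D=np.diag([1,-1,-1.])
def proj(c,P):
    P=np.atleast_2d(P); q=(P@c["view"][:3,:3].T+c["view"][:3,3])@D
    q=q@c["intrinsics"].T; return q[:,:2]/q[:,2:]
def ray(c,uv):
    d=np.linalg.inv(c["intrinsics"])@[uv[0],uv[1],1]; Rw=c["view"][:3,:3]
    d=Rw.T@(D@d); return -Rw.T@c["view"][:3,3], d/np.linalg.norm(d)
def onz(c,uv,z):
    o,d=ray(c,uv); return o+d*(z-o[2])/d[2]
def tri(l):
    A=np.zeros((3,3));b=np.zeros(3)
    for c,uv in l:
        o,d=ray(c,uv);M=np.eye(3)-np.outer(d,d);A+=M;b+=M@o
    p=np.linalg.solve(A,b)
    return p,[np.round(proj(c,p)[0]-uv,1) for c,uv in l]
def cen(c,n,near=None,pmin=.3):
    s=[d for d in silhouettes(c,n) if d["p"]>=pmin]
    if near is not None: s=sorted(s,key=lambda d:np.hypot((d["extent"][0]+d["extent"][2])/2-near[0],(d["extent"][1]+d["extent"][3])/2-near[1]))
    return s[0] if s else None
E
python3 - <<'E'
from h import *
s=read_camera("side");t=read_camera("top")
print(np.round(-t["view"][:3,:3].T@t["view"][:3,3],3))
for n,a,b in[("red",(313,163.5),(393,163.5)),("yel",(303,180.5),(348,165)),("grip",(352,246),(274,227.5)),("carrier mid",(297,285),(267,200)),("ink",(252,187),(354,123)),("cups",(231,222),(292,130))]:
    p,r=tri([(s,a),(t,b)]);print(n,p.round(3),r)
for e in((260,231),(288,224)):print(onz(t,e,.115).round(3))
for e in((402,306),(490,290)): pass
print("cup",onz(t,(238,144),.05).round(3),"ink",onz(t,(354,135),.06).round(3),"cups",onz(t,(291,140),.06).round(3),"purplegrip",onz(t,(245,296),.2).round(3))
w=read_camera("wrist");o=get_obs()
C=np.eye(4);C[:3,:3]=R.from_euler("xyz",o["tool_rot"],degrees=True).as_matrix();C[:3,3]=o["tool_pos"]
print((w["view"]@C).round(3))
E
```

```text
[0.164 0.067 1.387]
red [ 0.519 -0.274  0.189] [array([-1.3, -0.5]), array([0.1, 1.3])]
yel [ 0.553 -0.141  0.18 ] [array([-1.4, -0.5]), array([0.1, 1.3])]
grip [0.442 0.128 0.114] [array([1.7, 0.5]), array([ 0. , -1.3])]
carrier mid [0.563 0.134 0.018] [array([2.2, 0.7]), array([-0.1, -1.5])]
ink [ 0.701 -0.208  0.138] [array([-1.5, -0.6]), array([0.3, 1.5])]
cups [ 0.737 -0.005  0.118] [array([-2.3, -0.9]), array([0.4, 1.8])]
[0.438 0.174 0.115]
[0.437 0.084 0.115]
cup [0.771 0.185 0.05 ] ink [ 0.697 -0.213  0.06 ] cups [0.734 0.004 0.06 ] purplegrip [0.25  0.248 0.2  ]
[[-0.     1.    -0.001  0.001]
 [ 0.971  0.     0.239 -0.025]
 [ 0.239 -0.001 -0.971 -0.173]
 [ 0.     0.     0.     1.   ]]
```

play_rows --steps '[[[0,0,-0.045,0,0,0.14,0.087],[0,0,-0.045,0,0,0.14,0.087],[0,0,-0.045,0,0,0.14,0.087],[0,0,-0.045,0,0,0.14,0.087],[-0.04,-0.008,0,0,0,0,0.087],[-0.042,-0.008,0,0,0,0,0.087],[-0.042,-0.008,0,0,0,0,0.087],[-0.042,-0.008,0,0,0,0,0.087],[-0.042,-0.008,0,0,0,0,0.087],[-0.042,-0.008,0,0,0,0,0.087],[-0.042,-0.008,0,0,0,0,0.087],[-0.042,-0.008,0,0,0,0,0.087]]]'

```text
time_s: 3.0
tool_pos: [0.3364, 0.351, 0.4029]
tool_rot: [179.9, -0.0, 135.1]
force: [-0.1, -0.2, 0.7]
grip_width: 0.087
grasp_force: 0.0
```

play_rows --steps '[[[-0.042,-0.008,0,0,0,0,0.087],[-0.042,-0.008,0,0,0,0,0.087],[-0.042,-0.008,0,0,0,0,0.087],[-0.042,-0.008,0,0,0,0,0.087],[-0.042,-0.008,0,0,0,0,0.087],[-0.042,-0.008,0,0,0,0,0.087],[-0.042,-0.008,0,0,0,0,0.087],[0,0,0,0,0,0,0.087],[0,0,0,0,0,0,0.087]]]'

```text
time_s: 3.9
tool_pos: [0.5045, 0.1047, 0.4026]
tool_rot: [180.0, -0.0, 134.9]
force: [-1.1, 0.8, 0.6]
grip_width: 0.087
grasp_force: 0.0
```

```bash
python3 - <<'E'
from h import *
import pickle
w=read_camera("wrist");o=get_obs();print(o["tool_pos"],o["tool_rot"],o["qpos"].round(1))
cv2.imwrite("pics/w1.png",w["frame"][:,:,::-1]);pickle.dump(w,open("w1.pkl","wb"))
for n in["carrier","handle_grip","red_bottle","yellow_bottle","green_centre","black_centre"]:
    print(n,[(round(d["p"],2),np.round(d["extent"],1).tolist()) for d in silhouettes("wrist",n)])
E
```

```text
[0.50402765 0.10619914 0.40254433] [ 1.79980382e+02 -4.77926632e-02  1.35121436e+02] [-47.   -0.6  32.2  84.5   0.3  96.1  30.3]
carrier [(0.9, [274.3, 96.9, 408.6, 230.0]), (0.86, [212.5, 0.0, 321.2, 58.2])]
handle_grip [(0.78, [273.2, 97.7, 385.1, 214.5]), (0.42, [214.2, 2.7, 232.8, 18.0])]
red_bottle [(0.35, [220.4, 271.8, 259.2, 303.1])]
yellow_bottle [(0.62, [222.1, 267.1, 256.4, 301.1])]
green_centre [(0.73, [366.6, 162.2, 402.6, 200.4])]
black_centre [(0.74, [341.4, 141.0, 380.8, 171.5])]
```

View pics/w1.png

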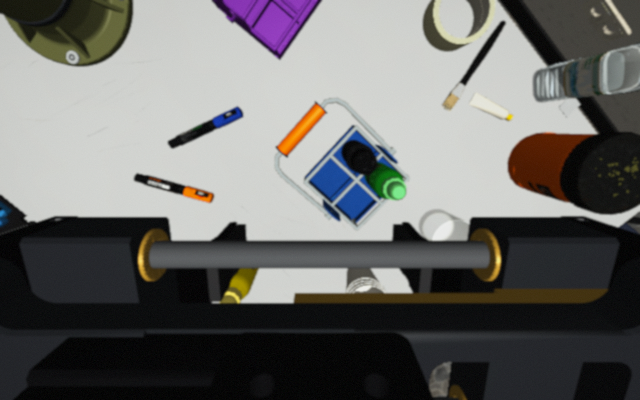

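The wrist view shows the blue carrier at (345,180) with its grip at (302,130). The black bottle is at (358,155), the green at (388,182), and the purple carrier at (270,25). A close crop will confirm the choice and give me the rim corners.

```bash
python3 - <<'E'
from h import *
import pickle
w=pickle.load(open("w1.pkl","rb"))
c=cv2.resize(w["frame"][90:240,265:415,::-1],(600,600),interpolation=cv2.INTER_CUBIC)
cv2.imwrite("pics/w1c.png",c)
E
```

```text
(no output)
```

View pics/w1c.png

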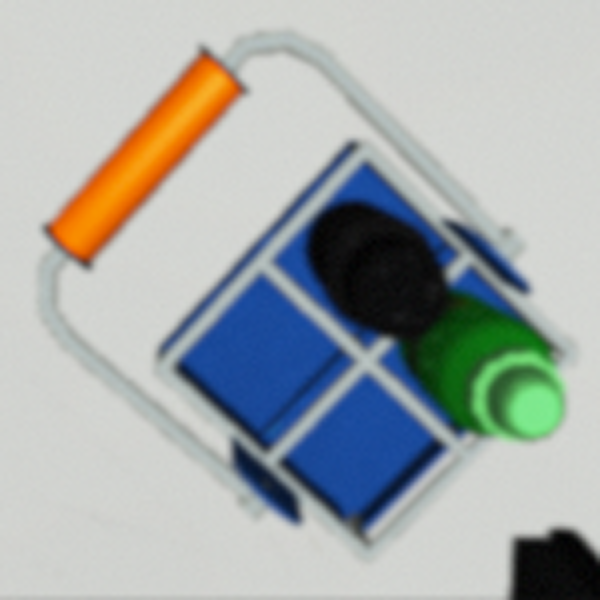

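The crop confirms the blue carrier: orange grip from (68,245) to (222,68), rim corners at (363,152), (168,365) and (367,548), and the two -y pockets empty. I'll fit its pose, with the rim height left free.

```bash
python3 - <<'E'
from h import *
import pickle
w=pickle.load(open("w1.pkl","rb"))
px=lambda a:np.array(a)/4+[265,90]-.375
C={(-64,64):(363,152),(-64,-64):(168,365),(64,-64):(367,548),(-64,0):(268,265),(0,-64):(270,455),(64,0):(463,452),(0,0):(366,358)}
M=np.array(list(C.keys()))/1000.;U=px(list(C.values()))
def pts(p,z): 
    c,s=np.cos(p[2]),np.sin(p[2]);q=M@np.array([[c,s],[-s,c]])+p[:2];return np.c_[q,np.full(len(q),z)]
f=lambda p:(proj(w,pts(p,p[3] if len(p)>3 else .062))-U).ravel()
for x0 in([.565,.13,0],[.565,.13,0,.06]):
    r=least_squares(f,x0);print(r.x.round(4),np.degrees(r.x[2]).round(2),r.fun.round(1))
g=[onz(w,px(a),.115) for a in((222,68),(68,245))];print(np.round(g,4),np.mean(g,0).round(4))
E
```

```text
[0.5675 0.1341 0.034 ] 1.95 [ 1.  -1.4 -1.4  0.1  0.4  1.2 -1.4 -1.6 -0.6  1.5  1.5  0.6  0.5  0.1]
[0.5711 0.1329 0.034  0.0431] 1.95 [ 0.6  0.6  0.   0.1  0.  -0.4 -0.8 -0.7 -0.1  0.6  0.2 -0.3  0.1  0.1]
[[0.438  0.1724 0.115 ]
 [0.4421 0.0846 0.115 ]] [0.4401 0.1285 0.115 ]
```

play_rows --steps '[[[-0.035,-0.027,0,0,0,0,0.087],[-0.035,-0.027,0,0,0,0,0.087],[-0.035,-0.027,0,0,0,0,0.087],[-0.035,-0.027,0,0,0,0,0.087],[-0.035,-0.027,0,0,0,0,0.087],[-0.035,-0.027,0,0,0,0,0.087],[-0.035,-0.027,0,0,0,0,0.087],[-0.035,-0.027,0,0,0,0,0.087],[-0.035,-0.027,0,0,0,0,0.087],[-0.035,-0.027,0,0,0,0,0.087],[0,0,0,0,0,0,0.087],[0,0,0,0,0,0,0.087]]]'

```text
time_s: 5.45
tool_pos: [0.5612, -0.3339, 0.4017]
tool_rot: [-179.9, -0.1, 134.9]
force: [-0.2, 0.4, 0.1]
grip_width: 0.0869
grasp_force: 0.0
```

```bash
python3 - <<'E'
from h import *
import pickle
w=read_camera("wrist");o=get_obs();print(o["tool_pos"],o["tool_rot"],o["qpos"].round(1))
cv2.imwrite("pics/w2.png",w["frame"][:,:,::-1]);pickle.dump(w,open("w2.pkl","wb"))
for n in["red_bottle","yellow_bottle","ink"]:
    print(n,[(round(d["p"],2),np.round(d["extent"],1).tolist()) for d in silhouettes("wrist",n)])
for p in([.519,-.274,0],[.519,-.274,.186],[.553,-.141,0],[.553,-.141,.18]):print(proj(w,p).round(1))
E
```

```text
[ 0.56194707 -0.33215408  0.40220835] [ 1.79977338e+02 -5.06825713e-02  1.35121475e+02] [ -6.4  23.5  53.   64.8 -18.8 100.   85.9]
red_bottle [(0.94, [306.5, 105.5, 337.6, 143.5])]
yellow_bottle [(0.68, [375.0, 51.4, 433.1, 95.7])]
ink [(0.87, [401.2, 158.1, 449.9, 188.4]), (0.45, [487.6, 0.0, 553.1, 27.6])]
[[326.3 123.6]]
[[329.8 121.7]]
[[391.1  84. ]]
[[426.6  62.5]]
```

View pics/w2.png

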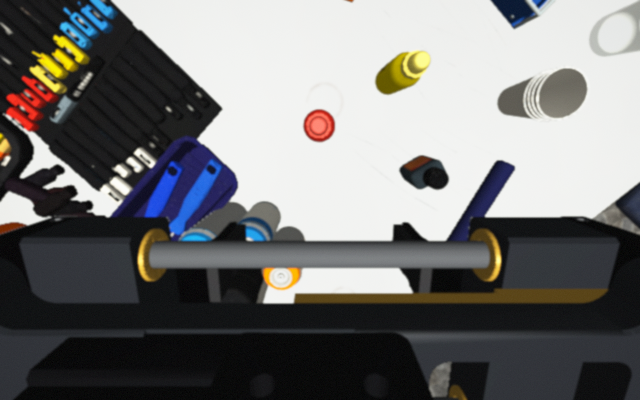

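The red bottle is seen end-on at (319,125), and the yellow leans from (390,85) up to its cap at (424,60). I'll fit both from the silhouette extents in the three views, with height left free as a check.

```bash
python3 - <<'E'
from h import *
import pickle
w=pickle.load(open("w2.pkl","rb"));read_camera("wrist")
s=read_camera("side");t=read_camera("top")
a=np.linspace(0,2*np.pi,40,endpoint=False)
def P(p,h):
    d=0 if h>.183 else .005
    return np.vstack([np.c_[p[0]+r*np.cos(a),p[1]+r*np.sin(a),0*a+z] for r,z in((.025,0),(.025,.115),(.017,.145-d),(.017,.160-d),(.0085,h))])
ext=lambda c,p,h:(lambda q:np.r_[q.min(0),q.max(0)])(proj(c,P(p,h)))
for n,h,x0,nt in(("red_bottle",.186,(.519,-.274),(392,176)),("yellow_bottle",.18,(.553,-.141),(347,178))):
    E={}
    for k,c,nr in(("wrist",w,None),("side",s,(309,200)),("top",t,nt)):
        d=cen(k,n,nr); E[k]=(c,np.array(d["extent"]),d["pixels"].sum())
    for ks in(("wrist",),("side","top"),("wrist","side","top")):
        f=lambda p:np.concatenate([ext(E[k][0],p,h)-E[k][1] for k in ks])
        r=least_squares(f,x0,loss="soft_l1");print(n,ks,r.x.round(4),f(r.x).round(1))
w0=w;print("red axis at .115",onz(w,(319.5,125.5),.14).round(4))
print("yellow top",onz(w,(424,60),.18).round(4))
E
```

```text
Traceback (most recent call last):
TypeError: 'NoneType' object is not subscriptable
```

```bash
python3 - <<'E'
from h import *
import pickle
w=read_camera("wrist")
s=read_camera("side");t=read_camera("top")
a=np.linspace(0,2*np.pi,40,endpoint=False)
def P(p,h):
    d=0 if h>.183 else .005
    return np.vstack([np.c_[p[0]+r*np.cos(a),p[1]+r*np.sin(a),0*a+z] for r,z in((.025,0),(.025,.115),(.017,.145-d),(.017,.160-d),(.0085,h))])
ext=lambda c,p,h:(lambda q:np.r_[q.min(0),q.max(0)])(proj(c,P(p,h)))
for n,h,x0,nt in(("red_bottle",.186,(.519,-.274),(392,176)),("yellow_bottle",.18,(.553,-.141),(347,178))):
    for k,c,nr in(("wrist",w,None),("side",s,(309,200)),("top",t,nt)):
        d=cen(k,n,nr)
        if d is None: print(n,k,None);continue
        e=np.array(d["extent"])
        r=least_squares(lambda p:ext(c,p,h)-e,x0);print(n,k,round(d["p"],2),e,r.x.round(4),r.fun.round(1))
print("red axis",onz(w,(319.5,125.5),.14).round(4))
print("yellow top",onz(w,(424,60),.18).round(4))
E
```

```text
red_bottle wrist 0.72 [301.7 107.4 332.9 143.8] [ 0.5121 -0.2869] [-1.   1.1  1.  -1.1]
red_bottle side 0.7 [307.4 161.3 321.7 220.5] [ 0.5079 -0.2919] [-0.8  0.3  0.8 -0.3]
red_bottle top None
yellow_bottle wrist 0.95 [375.9  51.3 428.8  94.5] [ 0.548  -0.1399] [-1.2 -1.3  0.8  2. ]
yellow_bottle side 0.79 [294.4 180.5 310.2 237.5] [ 0.5501 -0.155 ] [-0.8 -3.3  0.9  2.2]
yellow_bottle top 0.63 [337.3 164.5 358.  189.9] [ 0.5499 -0.1469] [ 1.8 -0.5 -1.6  0.6]
red axis [ 0.5142 -0.2844  0.14  ]
yellow top [ 0.5492 -0.1388  0.18  ]
```

play_rows --steps '[[[0.034,0,0,0,0,0,0.087],[0.034,0,0,0,0,0,0.087],[0,0,0.04,0,0,0,0.087],[0,0,0.045,0,0,0,0.087],[0,0,0.045,0,0,0,0.087],[0,0,0.035,0,0,0,0.087],[0,0,0,0,0,0,0.087],[0,0,0,0,0,0,0.087]]]'

```text
time_s: 7.15
tool_pos: [0.5136, -0.2851, 0.2384]
tool_rot: [-180.0, 0.0, 135.1]
force: [-0.0, 0.2, 1.2]
grip_width: 0.0872
grasp_force: 0.0
```

```bash
python3 - <<'E'
from h import *
w=read_camera("wrist");t=read_camera("top");o=get_obs();print(o["tool_pos"],o["tool_rot"],o["qpos"].round(1))
a=np.vstack([w["frame"],t["frame"][100:260,280:500].repeat(2,0).repeat(2,1)[:200,:640] if 0 else w["frame"][:1]])
cv2.imwrite("pics/w3.png",w["frame"][:,:,::-1])
print(proj(w,[[.5145,-.2835,.186],[.5145,-.2835,.16],[.5145,-.2835,0],o["tool_pos"]]).round(1))
print([(d["p"],d["extent"]) for d in silhouettes("wrist","red_bottle")])
E
```

```text
[ 0.51458544 -0.28590407  0.24005944] [179.92650892   0.2014292  135.07366791] [-18.6  14.1  53.5  92.6 -11.5  78.9  81.3]
[[322.6 213.4]
 [322.2 204.6]
 [321.  174.8]
 [320.9 242.7]]
[(0.84, [294.7, 154.2, 342.0, 227.6])]
```

View pics/w3.png

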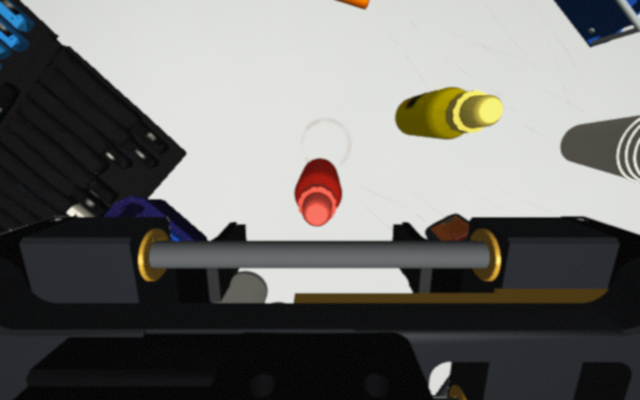

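The red cap is at (317,209), a few pixels left of and above my prediction, so I'll correct by 3 mm and go down to the cap.

play_rows --steps '[[[0.003,-0.003,0.02,0,0,0,0.087],[0,0,0.03,0,0,0,0.087],[0,0,0.03,0,0,0,0.087],[0,0,0.018,0,0,0,0.087],[0,0,0.007,0,0,0,0.087],[0,0,0,0,0,0,0.087],[0,0,0,0,0,0,0.02],[0,0,0,0,0,0,0.02],[0,0,0,0,0,0,0.02],[0,0,0,0,0,0,0.02],[0,0,0,0,0,0,0.02],[0,0,0,0,0,0,0.02]]]' --force 20

```text
time_s: 8.5
tool_pos: [0.5093, -0.2848, 0.1326]
tool_rot: [180.0, 0.0, 135.1]
force: [0.3, 0.6, 0.2]
grip_width: 0.047
grasp_force: 0.0
```

play_rows --steps '[[[0,0,0,0,0,0,0.02],[0,0,0,0,0,0,0.02],[0,0,0,0,0,0,0.02],[0,0,0,0,0,0,0.02],[0,0,0,0,0,0,0.02]]]'

```text
time_s: 9.0
tool_pos: [0.5092, -0.2848, 0.1324]
tool_rot: [180.0, -0.0, 135.1]
force: [-0.3, 0.5, -0.6]
grip_width: 0.0356
grasp_force: 19.0
```

play_rows --steps '[[[0,0,-0.02,0,0,0,0.02],[0,0,-0.04,0,0,0,0.02],[0,0,-0.045,0,0,0,0.02],[0,0,-0.045,0,0,0,0.02],[0,0,-0.045,0,0,0,0.02],[0.01,0.018,-0.025,0,0,0,0.02],[0.022,0.036,0,0,0,0,0.02],[0.025,0.04,0,0,0,0,0.02],[0.025,0.04,0,0,0,0,0.02],[0.025,0.04,0,0,0,0,0.02],[0.025,0.04,0,0,0,0,0.02],[0.025,0.04,0,0,0,0,0.02]]]'

```text
time_s: 10.2
tool_pos: [0.5773, 0.0077, 0.3526]
tool_rot: [180.0, -0.0, 135.1]
force: [1.2, 0.6, -1.0]
grip_width: 0.0355
grasp_force: 18.9
```

play_rows --steps '[[[0.022,0.036,0,0,0,0,0.02],[0.018,0.029,0,0,0,0,0.02],[0.012,0.0195,0,0,0,0,0.02],[0,0,0,0,0,0,0.02],[0,0,0,0,0,0,0.02],[0,0,0,0,0,0,0.02]]]'

```text
time_s: 10.8
tool_pos: [0.6002, 0.0996, 0.3529]
tool_rot: [-180.0, 0.0, 134.9]
force: [0.8, -0.5, -1.0]
grip_width: 0.0357
grasp_force: 18.9
```

```bash
python3 - <<'E'
from h import *
import pickle
w=read_camera("wrist");o=get_obs();print(o["tool_pos"],o["tool_rot"],o["qpos"].round(1),o["grip_width"],o["grasp_force"])
pickle.dump(w,open("w4.pkl","wb"))
c=.5675,.1335
a=np.radians(1.95);Rz=np.array([[np.cos(a),-np.sin(a)],[np.sin(a),np.cos(a)]])
f=w["frame"][:,:,::-1].copy()
cv2.imwrite("pics/w4.png",cv2.resize(f[60:260,200:440],(720,600),interpolation=cv2.INTER_CUBIC))
for m in((-64,64),(-64,-64),(64,-64),(-64,0),(0,-64),(64,0),(0,0)):
    print(m,((proj(w,np.r_[Rz@np.array(m)/1000+c,.062])[0]-[200,60])*3).round(0))
E
```

```text
[0.60019767 0.09975929 0.35302787] [1.79989041e+02 3.45655514e-02 1.34882144e+02] [-45.2  13.5  41.4  78.   -8.9  91.7  40. ] 0.034747742298117286 18.943486138014123
(-64, 64) [354.  48.]
(-64, -64) [184. 244.]
(64, -64) [366. 409.]
(-64, 0) [267. 148.]
(0, -64) [277. 329.]
(64, 0) [450. 322.]
(0, 0) [360. 237.]
```

View pics/w4.png

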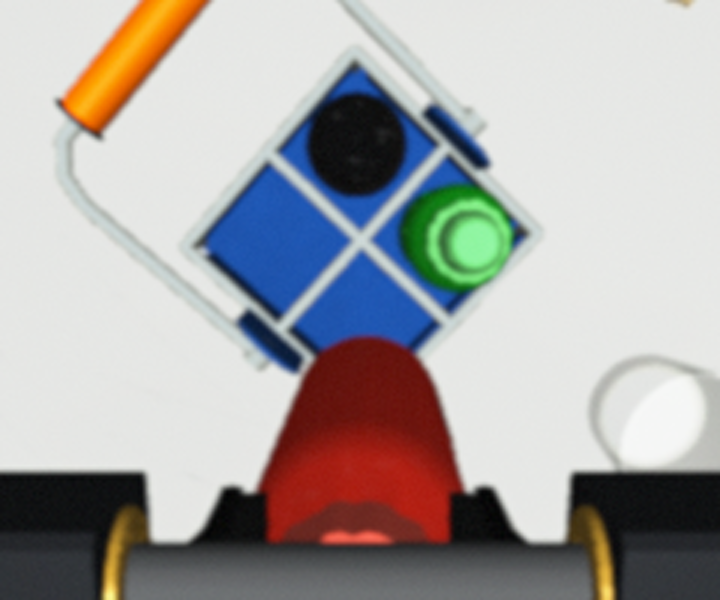

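The red bottle hangs straight, centred in the fingers at (368,430). The crop shows the free pockets, with wire crossings at (361,240), (272,155), (190,245), (285,325), (448,320) and corners at (355,55) and (540,235). I'll refit with these.

```bash
python3 - <<'E'
from h import *
import pickle
w1=pickle.load(open("w1.pkl","rb"));w4=pickle.load(open("w4.pkl","rb"))
A={(-64,64):(363,152),(-64,-64):(168,365),(64,-64):(367,548),(-64,0):(268,265),(0,-64):(270,455),(64,0):(463,452),(0,0):(366,358)}
B={(-64,64):(355,55),(-64,-64):(190,245),(-64,0):(272,155),(0,-64):(285,325),(64,0):(448,320),(0,0):(361,240),(64,64):(538,235)}
dat=[(w1,A,lambda u:u/4+[264.625,89.625]),(w4,B,lambda u:u/3+[199.667,59.667])]
def f(p,ds):
    c,s=np.cos(p[2]),np.sin(p[2]);o=[]
    for w,C,g in ds:
        M=np.array(list(C))*p[3]/1000
        q=M@np.array([[c,s],[-s,c]])+p[:2]
        o.append(proj(w,np.c_[q,np.full(len(q),.062)])-g(np.array(list(C.values()),float)))
    return np.vstack(o).ravel()
for ds in(dat[:1],dat[1:],dat):
    r=least_squares(f,[.567,.133,.03,1],args=(ds,),x_scale=[.01,.01,.1,.1]);print(r.x.round(4),np.sqrt(np.mean(r.fun**2)).round(2))
p=r.x
for m in((32,-32),(-32,-32)):
    c,s=np.cos(p[2]),np.sin(p[2]);print(np.round(p[:2]+np.array([c*m[0]-s*m[1],s*m[0]+c*m[1]])/1000,4))
# green / black axes check: bottle foot circles not visible
E
```

```text
[0.567  0.1336 0.034  0.9638] 0.44
[0.5682 0.1337 0.0345 0.9704] 0.63
[0.5677 0.1337 0.0333 0.9678] 0.61
[0.6008 0.1027]
[0.5368 0.1006]
```

play_rows --steps '[[[0.002,0.0025,0,0,0,0,0.02],[0,0,0.025,0,0,0,0.02],[0,0,0.035,0,0,0,0.02],[0,0,0.035,0,0,0,0.02],[0,0,0.03,0,0,0,0.02],[0,0,0.02,0,0,0,0.02],[0,0,0,0,0,0,0.02],[0,0,0,0,0,0,0.02]]]'

```text
time_s: 11.65
tool_pos: [0.6008, 0.1052, 0.2083]
tool_rot: [180.0, 0.0, 135.0]
force: [0.6, -0.3, -0.5]
grip_width: 0.0352
grasp_force: 18.9
```

```bash
python3 - <<'E'
from h import *
w=read_camera("wrist");s=read_camera("side");o=get_obs();print(o["tool_pos"],o["tool_rot"])
a=cv2.resize(w["frame"][60:260,200:440],(480,400),interpolation=cv2.INTER_CUBIC)
b=cv2.resize(s["frame"][190:320,240:344],(320,400),interpolation=cv2.INTER_CUBIC)
cv2.imwrite("pics/w5.png",np.hstack([a,b])[:,:,::-1])
E
```

```text
[0.6015872  0.10544947 0.20943275] [1.79850035e+02 7.80409187e-02 1.35063761e+02]
```

View pics/w5.png

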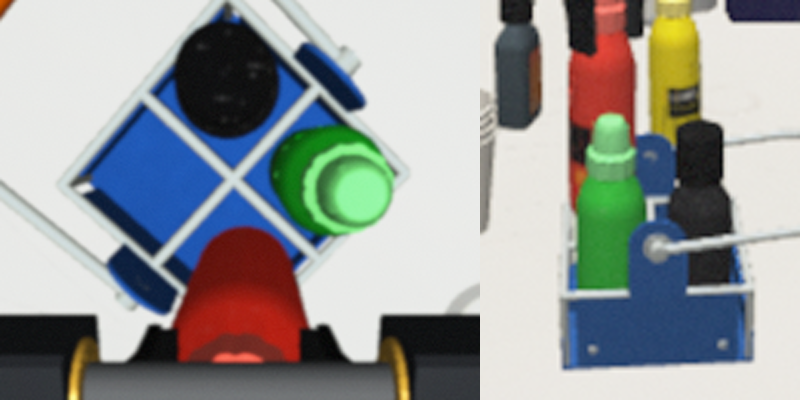

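```bash
python3 - <<'E'
from h import *
w=read_camera("wrist");o=get_obs();t=o["tool_pos"];print(t)
a=np.linspace(0,2*np.pi,60)
cr=lambda p:((proj(w,p)-[200,60])*2).round(0)
foot=np.c_[t[0]+.025*np.cos(a),t[1]+.025*np.sin(a),0*a+t[2]-.1325]
q=cr(foot);print("foot pred extent",q.min(0),q.max(0),cr([t[0],t[1],t[2]-.1325]))
p=(.5677,.1337,.0333);c,s=np.cos(p[2]),np.sin(p[2])
for m in((0,0),(0,-64),(64,0),(32,-32),(-64,-64)):
    print(m,cr([p[0]+(c*m[0]-s*m[1])/1000,p[1]+(s*m[0]+c*m[1])/1000,.062]))
E
```

```text
[0.60160011 0.10558186 0.20945927]
foot pred extent [191. 215.] [287. 309.] [[239. 263.]]
(0, 0) [[232. 175.]]
(0, -64) [[152. 262.]]
(64, 0) [[317. 257.]]
(32, -32) [[234. 259.]]
(-64, -64) [[ 60. 181.]]
```

The red foot reads about 4 mm low and 4 mm right of the pocket centre. I'll correct that, then check with a colour mask.

play_rows --steps '[[[0.003,-0.004,0,0,0,0,0.02],[0,0,0,0,0,0,0.02],[0,0,0,0,0,0,0.02]]]'

```text
time_s: 12.1
tool_pos: [0.5956, 0.105, 0.2081]
tool_rot: [179.9, 0.0, 135.1]
force: [0.1, 0.6, -0.6]
grip_width: 0.0356
grasp_force: 18.9
```

```bash
cat >> h.py <<'E'
def foot_check(w,t,hue,rel=.1325,h=.115):
    f=cv2.cvtColor(w["frame"],cv2.COLOR_RGB2HSV)
    m=((f[...,0]<hue[1])&(f[...,0]>=hue[0])|((hue[0]==0)&(f[...,0]>172)))&(f[...,1]>150)&(f[...,2]>40)
    m[:100]=0;m[232:]=0;m[:,:240]=0;m[:,:]&=(np.arange(640)<400)
    n,l,st,_=cv2.connectedComponentsWithStats(m.astype(np.uint8));m=l==1+np.argmax(st[1:,4])
    rows=np.where(m.sum(1)>3)[0];r0=rows[0]
    prof=lambda m,r:(np.where(m[r])[0][[0,-1]])
    a=np.linspace(0,2*np.pi,60)
    def pred(p):
        P=np.vstack([np.c_[p[0]+x+.025*np.cos(a),p[1]+y+.025*np.sin(a),0*a+t[2]-rel+z] for x,y,z in((0,0,0),(p[2],p[3],h))])
        im=np.zeros((400,640),np.uint8);cv2.fillConvexPoly(im,cv2.convexHull((proj(w,P)*16).astype(np.int32)),1,shift=4);return im>0
    R_=[r for r in range(r0+6,222,3)]
    def res(p):
        q=pred(p);o=[(np.where(q.any(1))[0][0]-r0)*2.]
        for r in R_:
            if q[r].any(): o+=list(prof(q,r)-prof(m,r))
            else: o+=[20,20]
        return np.array(o,float)
    best=least_squares(res,[t[0],t[1],0,0],diff_step=.002,x_scale=.01,loss="soft_l1")
    print("r0",r0,"foot xy",best.x[:2].round(4),"lean",best.x[2:].round(4),"rms",np.sqrt(np.mean(res(best.x)**2)).round(2),"res0",res([t[0],t[1],0,0]).round(0).tolist())
E
python3 - <<'E'
from h import *
w=read_camera("wrist");o=get_obs();t=o["tool_pos"];print(t,o["force"])
foot_check(w,t,(0,8))
g=(w["frame"].min(2)>150)
E
```

```text
[0.59562096 0.10504472 0.20792787] [ 0.8978488   0.46017763 -1.18447292]Traceback (most recent call last):
  File "<stdin>", line 3, in <module>
  File "h.py", line 42, in foot_check
    best=least_squares(res,[t[0],t[1],0,0],diff_step=.002,x_scale=.01,loss="soft_l1")
    return func(*args, **kwargs)
    result = trf(vector_fun.fun, vector_fun.jac, x0, f0, J0, lb, ub, ftol, xtol,
                 gtol, max_nfev, x_scale, loss_function, tr_solver,
                 tr_options.copy(), verbose, callback=callback_wrapped)
    return trf_no_bounds(
        fun, jac, x0, f0, J0, ftol, xtol, gtol, max_nfev, x_scale,
        loss_function, tr_solver, tr_options, verbose, callback=callback)
    f_new = fun(x_new)
    self._update_fun()
    ~~~~~~~~~~~~~~~~^^
    self.f = self.fun_wrapped(xp_copy(self.x))
             ~~~~~~~~~~~~~~~~^^^^^^^^^^^^^^^^^
    return np.atleast_1d(self.fun(x))
                         ~~~~~~~~^^^
    return self.f(x, *self.args, **self.kwargs)
           ~~~~~~^^^^^^^^^^^^^^^^^^^^^^^^^^^^^^
  File "h.py", line 37, in res
    q=pred(p);o=[(np.where(q.any(1))[0][0]-r0)*2.]
                  ~~~~~~~~~~~~~~~~~~~~~^^^
IndexError: index 0 is out of bounds for axis 0 with size 0
```

```bash
python3 - <<'E'
s=open("h.py").read()
a=s.index("    best=least");s=s[:a]+'''    from scipy.optimize import minimize
    x0=np.array([t[0],t[1],0,0]);S=np.vstack([x0]+[x0+.005*e for e in np.eye(4)])
    best=minimize(lambda p:np.minimum(np.abs(res(p)),8).sum()+1e3*np.abs(p-x0).sum()*.2,x0,method="Nelder-Mead",options=dict(initial_simplex=S,maxiter=300))
    print("foot xy",best.x[:2].round(4),"lean",best.x[2:].round(4),"rms",np.sqrt(np.mean(res(best.x)**2)).round(2))
    return best.x
def grid(w,segs,p0=(.5677,.1337,.0333),k=.968):
    from scipy.optimize import minimize
    g=cv2.GaussianBlur(w["frame"][...,0],(3,3),0).astype(np.float32)
    Q=np.vstack([np.linspace(a,b,40) for a,b in segs])/1000*k
    def cost(p):
        c,s=np.cos(p[2]),np.sin(p[2]);q=Q@np.array([[c,s],[-s,c]])+p[:2]
        uv=proj(w,np.c_[q,np.full(len(q),.062)]).astype(np.float32)
        return -cv2.remap(g,uv[None,:,0],uv[None,:,1],cv2.INTER_LINEAR).mean()
    x0=np.array(p0);b=min((minimize(cost,x0+[dx,dy,0],method="Nelder-Mead",options=dict(initial_simplex=np.vstack([x0+[dx,dy,0]]+[x0+[dx,dy,0]+e for e in np.diag([.003,.003,.02])]))) for dx in(-.004,0,.004) for dy in(-.004,0,.004)),key=lambda r:r.fun)
    print("grid",b.x.round(4),b.fun,cost(x0));return b.x
def pocket(p,m):
    c,s=np.cos(p[2]),np.sin(p[2]);return np.round(p[:2]+np.array([c*m[0]-s*m[1],s*m[0]+c*m[1]])/1000,4)
'''
open("h.py","w").write(s)
E
python3 - <<'E'
from h import *
w=read_camera("wrist");o=get_obs();t=o["tool_pos"];print(t,o["force"])
foot_check(w,t,(0,8))
p=grid(w,[((0,-62),(0,-6)),((-62,0),(-6,0)),((6,0),(60,0)),((-64,-62),(-64,55))])
print(pocket(p,(32,-32)),pocket(p,(-32,-32)))
E
```

```text
[0.59559681 0.1050248  0.20778887] [ 0.81167354  0.12351794 -1.22183211]
foot xy [0.6016 0.1021] lean [-0.001  -0.0041] rms 0.65
grid [0.5666 0.1326 0.0429] -199.065185546875 -188.14507
[0.5999 0.102 ] [0.536  0.0993]
```

play_rows --steps '[[[0.001,-0.001,0.01,0,0,0,0.02],[0,0,0.012,0,0,0,0.02],[0,0,0.012,0,0,0,0.02],[0,0,0.012,0,0,0,0.02],[0,0,0.01,0,0,0,0.02],[0,0,0.007,0,0,0,0.02],[0,0,0,0,0,0,0.02],[0,0,0,0,0,0,0.02]]]'

```text
time_s: 13.0
tool_pos: [0.5943, 0.1049, 0.1447]
tool_rot: [180.0, 0.0, 135.1]
force: [-0.1, 0.5, -0.6]
grip_width: 0.0355
grasp_force: 18.9
```

play_rows --steps '[[[0,0,0.003,0,0,0,0.02],[0,0,0.0015,0,0,0,0.02],[0,0,0,0,0,0,0.02],[0,0,0,0,0,0,0.02]]]'

```text
time_s: 13.4
tool_pos: [0.5943, 0.105, 0.1402]
tool_rot: [180.0, 0.0, 135.1]
force: [0.5, -0.9, -0.4]
grip_width: 0.0353
grasp_force: 18.9
```

play_rows --steps '[[[0,0,0,0,0,0,0.042],[0,0,0,0,0,0,0.05],[0,0,0,0,0,0,0.05],[0,0,-0.015,0,0,0,0.05],[0,0,-0.035,0,0,0,0.05],[0,0,-0.045,0,0,0,0.087],[0,0,-0.045,0,0,0,0.087],[0,0,-0.045,0,0,0,0.087],[0,0,-0.015,0,0,0,0.087],[0,0,0,0,0,0,0.087]]]'

```text
time_s: 14.4
tool_pos: [0.5955, 0.1046, 0.3439]
tool_rot: [179.7, 0.2, 135.1]
force: [0.7, 0.1, 0.1]
grip_width: 0.0817
grasp_force: 0.0
```

```bash
python3 - <<'E'
from h import *
w=read_camera("wrist");s=read_camera("side");o=get_obs();print(o["tool_pos"],o["tool_rot"])
print([(round(d["p"],2),d["extent"]) for d in silhouettes("wrist","red_bottle")])
for h in (0,.186):print(proj(w,[.6,.102,.007+h]))
p=grid(w,[((0,-62),(0,-6)),((-62,0),(-6,0)),((-64,-62),(-64,55))]);print(pocket(p,(-32,-32)),p)
a=cv2.resize(w["frame"][60:260,200:440],(480,400),interpolation=cv2.INTER_CUBIC)
b=cv2.resize(s["frame"][190:320,240:344],(320,400),interpolation=cv2.INTER_CUBIC)
cv2.imwrite("pics/w6.png",np.hstack([a,b])[:,:,::-1])
E
```

```text
[0.59382009 0.10483142 0.33943372] [-1.79966498e+02 -2.97055836e-02  1.35086387e+02]
[(0.89, [302.6, 150.0, 339.2, 198.2]), (0.51, [299.3, 98.3, 338.8, 129.7])]
[[319.23841365 168.34915395]]
[[320.30909614 192.06873486]]
grid [0.5659 0.1336 0.0603] -170.3398895263672 -159.81049
[0.5359 0.0997] [0.5659055  0.13357023 0.06027857]
```

View pics/w6.png

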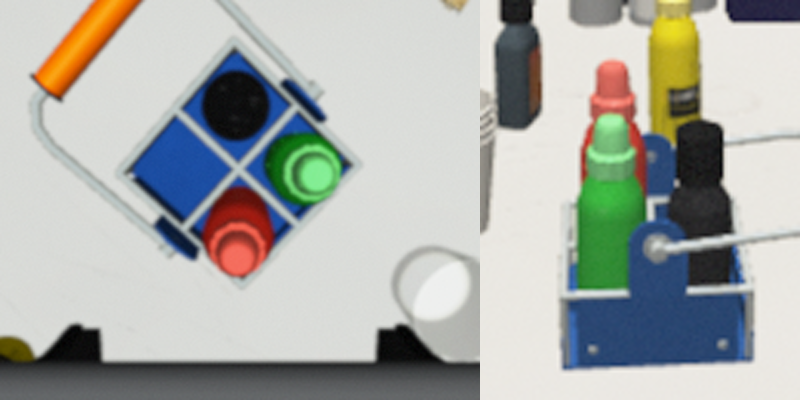

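The red bottle stands in pocket1, its cap at (237,255) in the crop, and the other bottles are undisturbed. Next the yellow.

play_rows --steps '[[[-0.018,-0.027,0,0,0,0,0.087],[-0.026,-0.037,0,0,0,0,0.087],[-0.026,-0.037,0,0,0,0,0.087],[-0.026,-0.037,0,0,0,0,0.087],[-0.026,-0.037,0,0,0,0,0.087],[-0.0194,-0.03,0,0,0,0,0.087],[0,0,0.03,0,0,0,0.087],[0,0,0.04,0,0,0,0.087],[0,0,0.03,0,0,0,0.087],[0,0,0,0,0,0,0.087],[0,0,0,0,0,0,0.087]]]'

```text
time_s: 15.65
tool_pos: [0.5489, -0.1399, 0.2394]
tool_rot: [-179.9, -0.1, 135.1]
force: [-0.1, 0.2, 0.9]
grip_width: 0.0872
grasp_force: 0.0
```

```bash
python3 - <<'E'
from h import *
w=read_camera("wrist");o=get_obs();t=o["tool_pos"];print(t,o["tool_rot"])
f=cv2.cvtColor(w["frame"],cv2.COLOR_RGB2HSV);m=(abs(f[...,0].astype(int)-28)<8)&(f[...,1]>120)&(f[...,2]>60);m[232:]=0
n,l,st,_=cv2.connectedComponentsWithStats(m.astype(np.uint8));i=1+np.argmax(st[1:,4]);print(st[i],[(round(d["p"],2),np.round(d["extent"])) for d in silhouettes("wrist","yellow_bottle")])
x,y,W,H,_=st[i]
a=np.linspace(0,2*np.pi,40,endpoint=False)
def P(p):return np.vstack([np.c_[p[0]+r*np.cos(a),p[1]+r*np.sin(a),0*a+z] for r,z in((.025,.001),(.025,.115),(.017,.14),(.017,.154),(.0085,.18))])
def e(p):
    q=proj(w,P(p));return np.r_[q.min(0),q.max(0)]-[x,y,x+W,y+H]
r=least_squares(e,[.549,-.14]);print(r.x.round(4),r.fun.round(1))
r=least_squares(lambda p:e(p)[:3],[.549,-.14]);print(r.x.round(4),r.fun.round(1))
d=r.x-t[:2];print("tx,ty",(-d[0]+d[1])*.7071,(d[0]+d[1])*.7071)
E
```

```text
[ 0.5498452  -0.14018623  0.24071155] [-1.79996409e+02  2.76881414e-02  1.35097356e+02]
[ 294  163   46   60 2031] [(0.66, array([291., 157., 342., 224.]))]
[ 0.5487 -0.1442] [-1.6 -3.4  1.6  2.1]
[ 0.5521 -0.1476] [-1.5  0.1  1.5]
tx,ty -0.00684588048432756 -0.0036673240734340453
```

play_rows --steps '[[[-0.004,-0.003,0.025,0,0,0,0.087],[0,0,0.03,0,0,0,0.08],[0,0,0.03,0,0,0,0.07],[0,0,0.018,0,0,0,0.06],[0,0,0.008,0,0,0,0.055],[0,0,0,0,0,0,0.04],[0,0,0,0,0,0,0.02],[0,0,0,0,0,0,0.02],[0,0,0,0,0,0,0.02],[0,0,0,0,0,0,0.02],[0,0,0,0,0,0,0.02]]]'

```text
time_s: 16.85
tool_pos: [0.5512, -0.1454, 0.1302]
tool_rot: [179.9, 0.1, 135.1]
force: [-0.5, -0.1, 6.6]
grip_width: 0.0339
grasp_force: 19.9
```

play_rows --steps '[[[0,0,-0.02,0,0,0,0.02],[0,0,-0.04,0,0,0,0.02],[0,0,-0.045,0,0,0,0.02],[0,0,-0.045,0,0,0,0.02],[0.01,0.009,-0.03,0,0,0,0.02],[0.028,0.025,-0.015,0,0,0,0.02],[0.034,0.03,0,0,0,0,0.02],[0.034,0.03,0,0,0,0,0.02],[0.034,0.03,0,0,0,0,0.02],[0.026,0.023,0,0,0,0,0.02],[0.018,0.0155,0,0,0,0,0.02],[0,0,0,0,0,0,0.02]]]'

```text
time_s: 18.05
tool_pos: [0.5335, 0.1052, 0.323]
tool_rot: [-180.0, -0.1, 135.5]
force: [0.3, 0.2, -0.7]
grip_width: 0.0337
grasp_force: 18.9
```

play_rows --steps '[[[0,0,0.02,0,0,0,0.02],[0,0,0.035,0,0,0,0.02],[0,0,0.035,0,0,0,0.02],[0,0,0.03,0,0,0,0.02],[0,0,0.01,0,0,0,0.02],[0,0,0,0,0,0,0.02],[0,0,0,0,0,0,0.02]]]'

```text
time_s: 18.75
tool_pos: [0.5349, 0.0992, 0.1946]
tool_rot: [180.0, 0.0, 135.0]
force: [-0.3, 0.5, -1.0]
grip_width: 0.0337
grasp_force: 18.9
```

```bash
python3 - <<'E'
from h import *
w=read_camera("wrist");o=get_obs();t=o["tool_pos"];print(t,o["tool_rot"],o["force"],o["grip_width"])
cv2.imwrite("pics/w7.png",w["frame"][:,:,::-1])
b=foot_check(w,t,(20,36),rel=.130)
p=grid(w,[((-62,0),(-6,0)),((-64,-30),(-64,55)),((0,6),(0,30))],p0=(.5666,.1326,.0343));q=pocket(p,(-32,-32));print(q)
d=q-b[:2];print("tx,ty",(-d[0]+d[1])*.7071,(d[0]+d[1])*.7071)
E
```

```text
[0.53497723 0.09942995 0.19466065] [1.79971998e+02 1.18993604e-02 1.35047492e+02] [-0.24548039 -0.40062391 -0.47728086] 0.03434268415307114
foot xy [0.5308 0.0994] lean [ 0.0032 -0.0001] rms 1.52
grid [0.566  0.1315 0.0154] -153.84222412109375 -152.02745
[0.5345 0.099 ]
tx,ty -0.0028725113216975374 0.002328975047050822
```

play_rows --steps '[[[-0.002,0.002,-0.012,0,0,0,0.02],[0,0,0,0,0,0,0.02],[0,0,0,0,0,0,0.02]]]'

```text
time_s: 19.1
tool_pos: [0.5381, 0.1, 0.207]
tool_rot: [179.9, 0.0, 135.1]
force: [0.0, -0.0, -1.8]
grip_width: 0.0342
grasp_force: 18.9
```

```bash
python3 - <<'E'
from h import *
w=read_camera("wrist");o=get_obs();t=o["tool_pos"];print(t)
b=foot_check(w,t,(18,38),rel=.130)
p=grid(w,[((-62,0),(-6,0)),((-64,-30),(-64,55)),((0,6),(0,30))],p0=(.5666,.1326,.0343))
f=cv2.resize(w["frame"][90:240,220:420,::-1],(800,600),interpolation=cv2.INTER_CUBIC)
cr=lambda P:((proj(w,P)-[220,90])*4+1.5).round().astype(np.int32)
a=np.linspace(0,2*np.pi,60)
cv2.polylines(f,[cr(np.c_[b[0]+.025*np.cos(a),b[1]+.025*np.sin(a),0*a+t[2]-.13])],True,(255,0,255),1)
q=np.array([.536,.0995])
cv2.polylines(f,[cr(np.c_[q[0]+.025*np.cos(a),q[1]+.025*np.sin(a),0*a+t[2]-.13])],True,(0,255,255),1)
pp=(.5666,.1326,.0343)
for s in(((-64,-64),(-64,64)),((-64,0),(64,0)),((0,-64),(0,64)),((-64,-64),(64,-64))):
    cv2.polylines(f,[cr([np.r_[pocket(pp,np.array(m)*.968),.062] for m in s])],False,(0,0,255),1)
cv2.imwrite("pics/w8.png",f)
E
```

```text
[0.53775134 0.09999905 0.2065018 ]
foot xy [0.534 0.1  ] lean [0.0022 0.0012] rms 1.33
grid [0.5664 0.1318 0.0238] -155.1911163330078 -154.22008
```

View pics/w8.png

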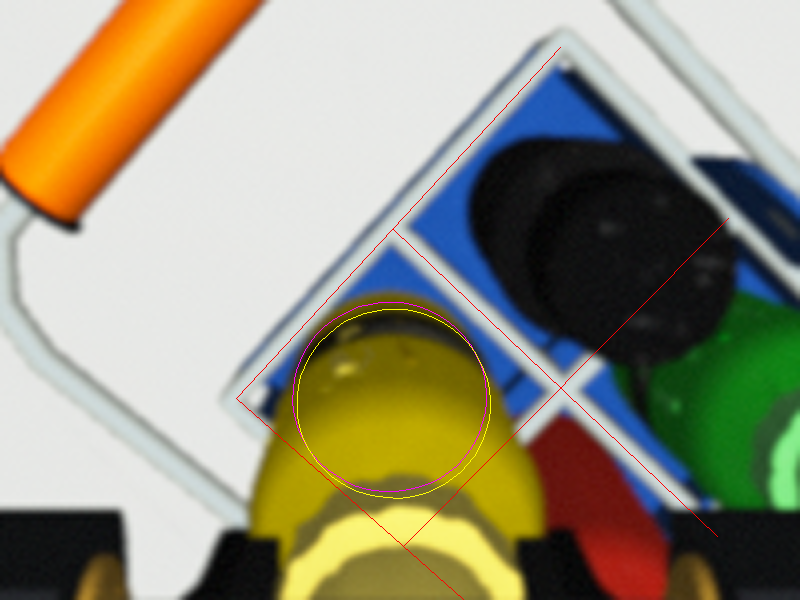

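The crop shows the grid model on the wires at (395,230) and (565,388). The yellow foot's edge at (393,292) is about 2.5 mm too far up in the image, so I'll shift 2.5 mm back and insert.

play_rows --steps '[[[-0.0025,0,0,0,0,0,0.02],[0,0,0.008,0,0,0,0.02],[0,0,0.008,0,0,0,0.02],[0,0,0.01,0,0,0,0.02],[0,0,0.01,0,0,0,0.02],[0,0,0,0,0,0,0.02]]]'

```text
time_s: 19.75
tool_pos: [0.538, 0.0979, 0.1679]
tool_rot: [-179.8, -0.1, 135.1]
force: [-0.1, 1.2, -0.4]
grip_width: 0.0341
grasp_force: 18.9
```

Past the rim (foot at about 38 mm) with no contact. Going on down.

play_rows --steps '[[[0,0,0.01,0,0,0,0.02],[0,0,0.01,0,0,0,0.02],[0,0,0.006,0,0,0,0.02],[0,0,0,0,0,0,0.02],[0,0,0,0,0,0,0.02]]]'

```text
time_s: 20.25
tool_pos: [0.5393, 0.0982, 0.144]
tool_rot: [-180.0, 0.0, 135.1]
force: [-0.2, -0.1, -0.7]
grip_width: 0.0343
grasp_force: 18.9
```

play_rows --steps '[[[0,0,0.004,0,0,0,0.02],[0,0,0.002,0,0,0,0.02],[0,0,0,0,0,0,0.02],[0,0,0,0,0,0,0.02]]]'

```text
time_s: 20.65
tool_pos: [0.5396, 0.0984, 0.1382]
tool_rot: [180.0, 0.0, 135.1]
force: [0.1, 0.4, -0.7]
grip_width: 0.0337
grasp_force: 18.9
```

play_rows --steps '[[[0,0,0.001,0,0,0,0.04],[0,0,0,0,0,0,0.048],[0,0,0,0,0,0,0.048],[0,0,-0.015,0,0,0,0.048],[0,0,-0.035,0,0,0,0.048],[0,0,-0.045,0,0,0,0.06],[0,0,-0.045,0,0,0,0.06],[0,0,-0.045,0,0,0,0.06],[0,0,-0.015,0,0,0,0.06],[0,0,0,0,0,0,0.06]]]'

```text
time_s: 21.65
tool_pos: [0.5406, 0.098, 0.3405]
tool_rot: [179.7, 0.1, 135.1]
force: [-0.3, 0.0, -0.3]
grip_width: 0.0598
grasp_force: 0.0
```

```bash
python3 - <<'E'
from h import *
w=read_camera("wrist");s=read_camera("side");o=get_obs();t=o["tool_pos"];print(t,o["tool_rot"],o["qpos"].round(1))
for n in("yellow_bottle","red_bottle","green_centre","black_centre"):
    for k in("wrist","side"):print(n,k,[(round(d["p"],2),np.round(d["extent"]).tolist()) for d in silhouettes(k,n)][:2])
for h in (.007,.187):print("yellow pred",h,proj(w,[.536,.0995,h]).round(0),proj(s,[.536,.0995,h]).round(0),"red pred",proj(w,[.6,.102,h+.003]).round(0),proj(s,[.6,.102,h]).round(0))
f=cv2.cvtColor(w["frame"],cv2.COLOR_RGB2HSV).astype(int)
m=(abs(f[...,0]-12)<5)&(f[...,1]>200)&(f[...,2]>180);m[215:]=0
n,l,st,ct=cv2.connectedComponentsWithStats(m.astype(np.uint8))
for i in range(1,n):
    if st[i,4]>200:
        P=np.argwhere(l==i)[:,::-1].astype(np.float32);r=cv2.minAreaRect(P);bx=cv2.boxPoints(r);print(st[i],r)
        print(onz(w,r[0],.117).round(4),[onz(w,q,.117).round(4)[:2].tolist() for q in bx])
E
```

```text
[0.53890656 0.09802065 0.33644531] [-1.79960659e+02 -2.79460664e-02  1.35083590e+02] [-49.5   4.   39.   88.2  -2.5  88.8  34.5]
yellow_bottle wrist [(0.96, [301.0, 148.0, 337.0, 190.0])]
yellow_bottle side [(0.79, [298.0, 212.0, 318.0, 255.0])]
red_bottle wrist [(0.79, [329.0, 172.0, 370.0, 228.0])]
red_bottle side [(0.73, [274.0, 210.0, 295.0, 250.0])]
green_centre wrist [(0.74, [357.0, 148.0, 402.0, 189.0])]
green_centre side [(0.74, [273.0, 225.0, 292.0, 287.0])]
black_centre wrist [(0.94, [331.0, 123.0, 372.0, 158.0])]
black_centre side [(0.96, [301.0, 229.0, 323.0, 285.0]), (0.45, [299.0, 210.0, 320.0, 253.0])]
yellow pred 0.007 [[317. 163.]] [[311. 281.]] red pred [[344. 189.]] [[284. 282.]]
yellow pred 0.187 [[317. 183.]] [[311. 211.]] red pred [[359. 222.]] [[282. 212.]]
[253  74  55  61 584] ((280.4505310058594, 104.55709075927734), (15.416057586669922, 70.48059844970703), 40.91438674926758)
[0.4407 0.1289 0.117 ] [[0.4326, 0.0831], [0.4301, 0.1713], [0.4486, 0.1732], [0.4518, 0.0844]]
```

Both bottles are seated: the yellow's top is at side row 212 against 211 predicted. Next I turn the tool across the grip and tilt it, so the gripper body stays clear of the caps.

play_rows --steps '[[[0,0,0,0,0,0.125,0.06],[0,0,0,0,0,0.125,0.06],[0,0,0,0,0,0.125,0.06],[0,0,0,0,0,0.125,0.06],[0,0,0,0,0,0.125,0.06],[0,0,0,0,0,0.125,0.06],[0.009,-0.032,0,0,0,0,0.06],[0.009,-0.032,0,0,0,0,0.06],[0.009,-0.032,0,0,0,0,0.06],[0.009,-0.032,0,0,0,0,0.06],[0,0,0,0,0,0,0.06]]]'

```text
time_s: 23.25
tool_pos: [0.407, 0.1311, 0.3373]
tool_rot: [-180.0, -0.1, 92.4]
force: [0.3, 0.6, 0.1]
grip_width: 0.0603
grasp_force: 0.0
```

play_rows --steps '[[[0,0,0,-0.109,0,0,0.06],[0,0,0,-0.109,0,0,0.06],[0,0,0,-0.109,0,0,0.06],[0,0,0,-0.109,0,0,0.06],[0,0,0,0,0,0,0.06],[0,0,0,0,0,0,0.06]]]'

```text
time_s: 23.85
tool_pos: [0.4216, 0.1355, 0.3365]
tool_rot: [169.0, -0.2, 92.0]
force: [1.1, 0.1, 0.6]
grip_width: 0.0597
grasp_force: 0.0
```

```bash
cat >> h.py <<'E'
def tool():
    o=get_obs();T=R.from_euler("xyz",o["tool_rot"],degrees=True).as_matrix()
    print("t",o["time_s"],"pos",o["tool_pos"].round(4),"rot",o["tool_rot"].round(1),"q",o["qpos"].round(1),"F",o["force"].round(1),"w",round(o["grip_width"],4),round(o["grasp_force"],1))
    return o["tool_pos"],T
E
python3 - <<'E'
from h import *
s=read_camera("side");t=read_camera("top")
p,T=tool();print(T.round(3))
tgt=np.array([.4407,.1287,.115])+.019*T[:,2];print("grasp tcp",tgt,"tool shift",(T.T@(tgt-p)).round(4))
print("purple grip",tri([(s,(462,219)),(t,(245,296))]))
E
```

```text
t 23.95 pos [0.4212 0.1372 0.3367] rot [169.   -0.3  92.2] q [-16.9 -17.1  -6.  106.8   1.9  79.7 -20.8] F [ 0.2 -0.3 -0. ] w 0.0599 0.0
[[-0.039  0.981  0.191]
 [ 0.999  0.037  0.012]
 [ 0.005  0.192 -0.981]]
grasp tcp [0.44433498 0.12893388 0.09635242] tool shift [-0.0104 -0.0237  0.2402]
purple grip (array([0.2525158 , 0.24158647, 0.22891405]), [array([2.5, 0.4]), array([ 0.4, -1.7])])
```

```bash
cat > kin.py <<'E'
from h import *
data=[([-76.37,18.44,-4.01,83.18,1.3,78.54,-3.26],[.1442,.6332,.2215],[-179.9,0,167.2]),
([-47,-.6,32.2,84.5,.3,96.1,30.3],[.5040,.1062,.4025],[180,0,135.1]),
([-6.4,23.5,53,64.8,-18.8,100,85.9],[.5619,-.3321,.4022],[180,0,135.1]),
([-18.6,14.1,53.5,92.6,-11.5,78.9,81.3],[.5146,-.2859,.2400],[179.9,.2,135.1]),
([-45.2,13.5,41.4,78,-8.9,91.7,40],[.6002,.0998,.3530],[180,0,134.9]),
([-49.5,4,39,88.2,-2.5,88.8,34.5],[.5389,.0980,.3364],[180,0,135.1]),
([-16.9,-17.1,-6,106.8,1.9,79.7,-20.8],[.4212,.1372,.3367],[169,-.3,92.2])]
def fk(q,p,sg):
    q=np.radians(q);h,L1,a1,L2,a2,L3,a3,b,c=p
    Z=lambda a:R.from_euler("z",a);Y=lambda a:R.from_euler("y",a)
    A=Z(sg[0]*q[0]+b)*Y(q[1]);x=np.array([0,0,h])
    A=A*Z(sg[1]*q[2]);x=x+A.apply([a1,0,L1])
    A=A*Y(q[3]);x=x+A.apply([a2,0,L2])
    A=A*Z(sg[2]*q[4])*Y(q[5]);x=x+A.apply([a3,0,L3])
    return x,A*Z(sg[3]*q[6]+c)
def fit():
    best=None
    import itertools
    for sg in itertools.product((-1,1),repeat=4):
      for c in(0,np.pi/2,-np.pi/2,np.pi):
        def f(p):
            o=[]
            for q,x,r in data:
                X,A=fk(q,p,sg);o+=list(X-x);o+=list((A.as_matrix()-R.from_euler("xyz",r,degrees=True).as_matrix()).ravel()*.3)
            return np.array(o)
        r=least_squares(f,[.3,.35,0,.35,0,.3,0,0,c])
        if best is None or r.cost<best[0]:best=(r.cost,r.x,sg,r.fun)
    return best
LO=np.array([-163.93,-17.29,-79.2,3.27,-89.18,5.43,-154.24]);HI=np.array([163.93,119.83,71.16,140.29,269.18,117.66,154.24])
def ik(B,x,T,q0):
    f=lambda q:np.r_[(fk(q,B[1],B[2])[0]-x)*10,(fk(q,B[1],B[2])[1].as_matrix()-T).ravel()*2,(q-q0)*1e-4]
    r=least_squares(f,np.clip(q0,LO+.1,HI-.1),bounds=(LO+.5,HI-.5));X,A=fk(r.x,B[1],B[2])
    return r.x,np.linalg.norm(X-x),np.degrees((A.inv()*R.from_matrix(T)).magnitude())
E
python3 - <<'E'
from kin import *
import pickle
B=fit();print(B[0],B[1].round(4),B[2],np.abs(B[3]).max());pickle.dump(B[:3],open("B.pkl","wb"))
q0=np.array(data[-1][0],float)
def T(t,yaw=92):
    return (R.from_euler("z",yaw,degrees=True)*R.from_euler("x",180,degrees=True)*R.from_euler("x",-t,degrees=True)).as_matrix()
for t in(0,10,15,20,25,30):
    for name,g in(("pre",None),("fold",0),("45",45),("up",90),("lift",91)):
        th=np.radians(min(g or 0,90)+7);c=np.array([.567,.133])
        G=np.array([.567-.128*np.cos(th),.1287,.1+.128*np.sin(th)]) if g!=0 else np.array([.4407,.1287,.115])
        if g is None: G=np.array([.4407,.1287,.115])
        if g in(90,91):G=np.array([.567,.133,.228+.07*(g==91)])
        M=T(t);x=G+.019*M[:,2]-(0.1*M[:,2] if g is None else 0)
        q,e,a=min((ik(B,x,M,q0+d) for d in(0,np.array([20,10,-20,10,0,0,0]),np.array([-30,10,30,10,0,0,0]))),key=lambda r:r[1]*1000+r[2])
        print(t,name,q.round(0),round(e*1000,1),round(a,1))
E
```

```text
0.00012159488733775491 [ 0.2318  0.4731 -0.0048  0.519  -0.0036  0.3588 -0.0043 -0.0416  1.5287] (-1, -1, -1, -1) 0.009131901177924673Traceback (most recent call last):
  File "<stdin>", line 14, in <module>
  File "<stdin>", line 14, in <genexpr>
  File "kin.py", line 33, in ik
    r=least_squares(f,np.clip(q0,LO+.1,HI-.1),bounds=(LO+.5,HI-.5));X,A=fk(r.x,B[1],B[2])
    return func(*args, **kwargs)
    raise ValueError("Initial guess is outside of provided bounds")
ValueError: Initial guess is outside of provided bounds
```

Good fit (about 9 mm worst). I'll fix the bounds and see which tilts are reachable.

```bash
sed -i 's/LO+.1,HI-.1/LO+1,HI-1/' kin.py; python3 - <<'E'
from kin import *
import pickle
B=pickle.load(open("B.pkl","rb"))
q0=np.array(data[-1][0],float)
def T(t,yaw=92):
    return (R.from_euler("z",yaw,degrees=True)*R.from_euler("x",180,degrees=True)*R.from_euler("x",-t,degrees=True)).as_matrix()
for t in(10,15,20,25,30):
    for name,g in(("pre",None),("pre40",-1),("fold",0),("45",45),("up",90),("lift",91)):
        G=np.array([.4407,.1287,.115])
        if g==45:G=np.array([.476,.130,.1905])
        if g in(90,91):G=np.array([.567,.133,.228+.07*(g==91)])
        M=T(t);x=G+.019*M[:,2]-({None:.1,-1:.04}.get(g,0)*M[:,2])
        q,e,a=min((ik(B,x,M,q0+d) for d in(0,np.array([20,10,-20,10,0,0,0]),np.array([-30,10,30,10,0,0,0]))),key=lambda r:r[1]*1000+r[2])
        print(t,name,q.round(0),round(e*1000,1),round(a,1))
E
```

```text
10 pre [-46. -15.  21. 120.  10.  65. -27.] 0.0 0.0
10 pre40 [-46. -11.  23. 124.   9.  57. -25.] 0.0 0.0
10 fold [  4.  -7. -24. 126.  -0.  51. -17.] 0.0 0.0
10 45 [-46.  -7.  25. 117.   7.  60. -22.] 0.0 0.0
10 up [  6.   3. -23. 103.   4.  64. -17.] 0.0 0.0
10 lift [  6.   1. -23.  97.   3.  72. -16.] 0.0 0.0
15 pre [-23. -17.  -0. 123.   6.  60. -24.] 5.0 1.1
15 pre40 [  3. -15. -22. 128.  -2.  51. -16.] 0.0 0.0
15 fold [  4. -10. -24. 129.  -0.  46. -18.] 0.0 0.0
15 45 [  4. -10. -22. 120.  -0.  55. -16.] 0.0 0.0
15 up [  6.   0. -23. 107.   4.  58. -17.] 0.0 0.0
15 lift [  6.  -2. -23. 101.   3.  66. -16.] 0.0 0.0
20 pre [-26. -17.   0. 125.   9.  58. -28.] 19.0 4.1
20 pre40 [-24. -17.  -0. 131.   9.  47. -27.] 0.7 0.1
20 fold [  3. -14. -24. 133.   0.  40. -19.] 0.0 0.0
20 45 [  4. -14. -22. 124.  -0.  50. -17.] 0.0 0.0
20 up [-45.  -3.  26. 111.   8.  53. -21.] 0.0 0.0
20 lift [-45.  -6.  25. 105.   9.  61. -21.] 0.0 0.0
25 pre [-29. -17.  -0. 126.  14.  55. -34.] 32.5 6.9
25 pre40 [-26. -17.   0. 133.  14.  43. -33.] 12.4 2.2
25 fold [  3. -17. -24. 136.   1.  35. -21.] 0.0 0.0
25 45 [-15. -16.  -7. 127.   8.  45. -24.] 0.0 0.0
25 up [  6.  -6. -23. 115.   4.  47. -18.] 0.0 0.0
25 lift [-45.  -9.  23. 109.  13.  56. -24.] 0.0 0.0
30 pre [-34. -17.  -0. 128.  21.  53. -44.] 45.0 9.2
30 pre40 [-29. -17.   0. 135.  21.  40. -42.] 23.5 3.8
30 fold [-27. -17.   0. 139.  22.  32. -41.] 2.9 0.4
30 45 [-25. -17.   0. 130.  16.  41. -32.] 6.1 1.0
30 up [  5.  -9. -23. 119.   5.  40. -20.] 0.0 0.0
30 lift [  5. -12. -22. 113.   3.  49. -17.] 0.0 0.0
```

A tilt of about 17° is reachable at the grip and still clears the caps. I'll go down to 0.20 m first.

play_rows --steps '[[[-0.0025,-0.001,0.03,0,0,0,0.06],[-0.0025,-0.001,0.035,0,0,0,0.06],[-0.0025,-0.001,0.04,0,0,0,0.06],[-0.0025,-0.001,0.034,0,0,0,0.06],[0,0,0,-0.05,0,0,0.06],[0,0,0,0,0,0,0.06]]]'

```text
time_s: 24.55
tool_pos: [0.4424, 0.1302, 0.1979]
tool_rot: [166.2, -0.2, 92.5]
force: [-0.4, 0.4, 0.5]
grip_width: 0.0601
grasp_force: 0.0
```

```bash
python3 - <<'E'
from h import *
p,T=tool();print(T.round(3))
tgt=np.array([.4407,.1287,.115])+.019*T[:,2];print("grasp tcp",tgt,"tool shift",(T.T@(tgt-p)).round(4))
E
```

```text
t 24.55 pos [0.4424 0.1302 0.1979] rot [166.2  -0.2  92.5] q [-16.5 -14.2  -6.  120.8   3.5  60.3 -21.3] F [-0.4  0.4  0.5] w 0.0601 0.0
[[-0.043  0.97   0.238]
 [ 0.999  0.041  0.014]
 [ 0.004  0.238 -0.971]]
grasp tcp [0.44522208 0.12896705 0.09654791] tool shift [-0.0017 -0.0215  0.0991]
```

play_rows --steps '[[[-0.001,-0.007,0.03,0,0,0,0.06],[-0.001,-0.006,0.025,0,0,0,0.06],[0,0,0,-0.06,0,0,0.06],[0,0,0,0,0,0,0.06],[0,0,0,0,0,0,0.06]]]'

```text
time_s: 25.05
tool_pos: [0.4456, 0.1285, 0.1445]
tool_rot: [162.5, -0.3, 92.4]
force: [0.6, -0.8, 0.7]
grip_width: 0.0602
grasp_force: 0.0
```

```bash
python3 - <<'E'
from h import *
p,T=tool();print(T.round(3))
tgt=np.array([.4407,.1287,.115])+.019*T[:,2];print("grasp tcp",tgt,"tool shift",(T.T@(tgt-p)).round(4))
w=read_camera("wrist");f=cv2.cvtColor(w["frame"],cv2.COLOR_RGB2HSV).astype(int)
m=(abs(f[...,0]-12)<5)&(f[...,1]>200)&(f[...,2]>150);m[235:]=0
n,l,st,ct=cv2.connectedComponentsWithStats(m.astype(np.uint8));print([s.tolist() for s in st[1:] if s[4]>200])
g=np.array([.4407,.1287,.115]);print(proj(w,[g,g+[.0016,-.044,0],g+[-.0016,.044,0]]).round(0))
E
```

```text
t 25.05 pos [0.4456 0.1285 0.1445] rot [162.5  -0.3  92.4] q [-16.1 -13.8  -7.2 127.6   5.5  49.8 -23.9] F [ 0.6 -0.8  0.7] w 0.0602 0.0
[[-0.041  0.953  0.3  ]
 [ 0.999  0.038  0.017]
 [ 0.005  0.3   -0.954]]
grasp tcp [0.44639526 0.12902983 0.09687667] tool shift [ 0.0003 -0.0135  0.0456]
[[286, 162, 30, 73, 874]]
[[301. 223.]
 [301. 281.]
 [300. 159.]]
```

play_rows --steps '[[[0,-0.006,0.02,0,0,0,0.06],[0,-0.005,0.017,0,0,0,0.06],[0,-0.0025,0.0085,0,0,0,0.06],[0,0,0,0,0,0,0.06],[0,0,0,0,0,0,0.035],[0,0,0,0,0,0,0.01],[0,0,0,0,0,0,0.01],[0,0,0,0,0,0,0.01],[0,0,0,0,0,0,0.01],[0,0,0,0,0,0,0.01],[0,0,0,0,0,0,0.01]]]' --force 30

```text
time_s: 26.2
tool_pos: [0.4467, 0.1275, 0.0963]
tool_rot: [162.5, -0.3, 92.3]
force: [2.9, -0.8, -0.1]
grip_width: 0.021
grasp_force: 30.0
```

```bash
python3 - <<'E'
from h import *
p,T=tool();g=p-.019*T[:,2];print("grip now",g.round(4))
# arc about hinge: carrier centre fitted (.567,.133), yaw 2 deg
y=np.radians(2);ux=np.array([np.cos(y),np.sin(y),0]);H=np.array([.567,.133,.1]);d=g-H
print("rel",d@ux,d[2],np.hypot(d@ux,d[2]))
th0=np.arctan2(d[2],-(d@ux));N=12;prev=None
# hinge re-estimated along ux so that radius = .128
Hx=d@ux+np.sqrt(.128**2-d[2]**2);print("hinge shift",Hx)
for k,th in enumerate(np.linspace(th0,np.pi/2,N+1)):
    P=np.array([-.128*np.cos(th),.128*np.sin(th)]);
    if prev is not None:
        v=ux*(P-prev)[0]+np.array([0,0,(P-prev)[1]]);print((T.T@v).round(4).tolist())
    prev=P
print(np.degrees(th0))
E
```

```text
t 26.2 pos [0.4467 0.1275 0.0963] rot [162.5  -0.3  92.3] q [-15.7 -10.2  -7.8 130.9   6.9  43.  -25.7] F [ 2.9 -0.8 -0.1] w 0.021 30.0
grip now [0.441  0.1272 0.1144]
rel -0.1261108481784262 0.014385865530039205 0.12692871682692783
hinge shift 0.001078172074705841
[0.0001, 0.0072, -0.0138]
[0.0, 0.0088, -0.0128]
[0.0, 0.0103, -0.0116]
[0.0, 0.0116, -0.0103]
[0.0, 0.0128, -0.0088]
[0.0, 0.0138, -0.0072]
[-0.0, 0.0145, -0.0055]
[-0.0, 0.0151, -0.0037]
[-0.0, 0.0154, -0.0018]
[-0.0, 0.0155, 0.0]
[-0.0001, 0.0154, 0.0019]
[-0.0001, 0.0151, 0.0038]
6.507781166667738
```

Gripped (21 mm wide). Now the handle swings up along its arc, in half steps.

play_rows --steps '[[[0,0.0035,-0.007,0,0,0,0.01],[0,0.0037,-0.0068,0,0,0,0.01],[0,0.0043,-0.0065,0,0,0,0.01],[0,0.0045,-0.0063,0,0,0,0.01],[0,0.005,-0.006,0,0,0,0.01],[0,0.0053,-0.0056,0,0,0,0.01],[0,0.0057,-0.0053,0,0,0,0.01],[0,0.0059,-0.005,0,0,0,0.01],[0,0.0063,-0.0046,0,0,0,0.01],[0,0.0065,-0.0042,0,0,0,0.01],[0,0.0068,-0.0038,0,0,0,0.01],[0,0.007,-0.0034,0,0,0,0.01]]]'

```text
time_s: 27.4
tool_pos: [0.488, 0.1287, 0.1764]
tool_rot: [162.6, -0.2, 92.3]
force: [2.6, 0.6, -3.5]
grip_width: 0.0211
grasp_force: 30.0
```

```bash
cat > arc.py <<'E'
from h import *
p,T=tool();g=p-.019*T[:,2]
y=np.radians(2);ux=np.array([np.cos(y),np.sin(y),0]);H=np.array([.568,.133,.1]);d=g-H
print("grip",g.round(4),"rel",(d@ux).round(4),d[2].round(4),"r",np.hypot(d@ux,d[2]).round(4),"ang",np.degrees(np.arctan2(d[2],-(d@ux))).round(1))
tgt=H+[0,0,.128];print("to upright, tool:",(T.T@(tgt-g)).round(4))
E
python3 arc.py
```

```text
t 27.4 pos [0.488  0.1287 0.1764] rot [162.6  -0.2  92.3] q [-15.3 -10.   -5.9 120.8   5.4  52.8 -21.7] F [ 2.6  0.6 -3.5] w 0.0211 30.0
grip [0.4823 0.1284 0.1945] rel -0.0858 0.0945 r 0.1277 ang 47.8
to upright, tool: [ 0.0014  0.0919 -0.0064]
```

play_rows --steps '[[[0,0.0072,-0.003,0,0,0,0.01],[0,0.0073,-0.0025,0,0,0,0.01],[0,0.0075,-0.002,0,0,0,0.01],[0,0.0076,-0.0017,0,0,0,0.01],[0,0.0077,-0.0011,0,0,0,0.01],[0,0.0077,-0.0007,0,0,0,0.01],[0,0.0078,-0.0002,0,0,0,0.01],[0,0.0077,0.0002,0,0,0,0.01],[0,0.0077,0.0007,0,0,0,0.01],[0,0.0077,0.0012,0,0,0,0.01],[0,0.0076,0.0017,0,0,0,0.01],[0,0.0075,0.0021,0,0,0,0.01]]]'

```text
time_s: 28.6
tool_pos: [0.5743, 0.1321, 0.2094]
tool_rot: [162.5, -0.3, 92.3]
force: [-0.5, -0.6, 3.8]
grip_width: 0.0213
grasp_force: 30.0
```

```bash
python3 arc.py; python3 - <<'E'
from h import *
s=read_camera("side")
for n in("carrier","yellow_bottle","red_bottle","green_centre","black_centre"):print(n,[(round(d["p"],2),np.round(d["extent"]).tolist()) for d in silhouettes("side",n)][:2])
E
```

```text
t 28.6 pos [0.5743 0.1321 0.2094] rot [162.5  -0.3  92.3] q [-14.4  -1.   -4.  108.7   5.4  55.5 -18.6] F [-0.5 -0.6  3.8] w 0.0213 30.0
grip [0.5686 0.1318 0.2275] rel 0.0006 0.1275 r 0.1275 ang 90.3
to upright, tool: [ 0.0013 -0.0004 -0.0006]
carrier [(0.68, [266.0, 190.0, 330.0, 308.0]), (0.68, [407.0, 206.0, 499.0, 345.0])]
yellow_bottle [(0.63, [300.0, 212.0, 317.0, 254.0])]
red_bottle [(0.8, [278.0, 210.0, 292.0, 251.0]), (0.74, [269.0, 186.0, 328.0, 310.0])]
green_centre [(0.91, [274.0, 226.0, 291.0, 287.0])]
black_centre [(0.91, [300.0, 230.0, 321.0, 288.0])]
```

Upright with everything in place. Now a straight lift of 75 mm with a firmer grip.

play_rows --steps '[[[0,0,0,0,0,0,0.01],[0,0.0006,-0.0019,0,0,0,0.01],[0,0.0012,-0.0038,0,0,0,0.01],[0,0.0018,-0.0057,0,0,0,0.01],[0,0.0024,-0.0076,0,0,0,0.01],[0,0.0024,-0.0076,0,0,0,0.01],[0,0.0024,-0.0076,0,0,0,0.01],[0,0.0018,-0.0057,0,0,0,0.01]]]' --force 45

```text
time_s: 29.7
tool_pos: [0.5733, 0.1319, 0.2515]
tool_rot: [162.6, -0.2, 92.3]
force: [1.0, 0.5, -7.0]
grip_width: 0.0204
grasp_force: 45.0
```

play_rows --steps '[[[0,0.0018,-0.0057,0,0,0,0.01],[0,0.0024,-0.0076,0,0,0,0.01],[0,0.0024,-0.0076,0,0,0,0.01],[0,0.0018,-0.0057,0,0,0,0.01],[0,0.0012,-0.0038,0,0,0,0.01],[0,0.0006,-0.0019,0,0,0,0.01],[0,0,0,0,0,0,0.01],[0,0,0,0,0,0,0.01],[0,0,0,0,0,0,0.01],[0,0,0,0,0,0,0.01],[0,0,0,0,0,0,0.01],[0,0,0,0,0,0,0.01]]]'

```text
time_s: 30.9
tool_pos: [0.5732, 0.1317, 0.2842]
tool_rot: [162.6, -0.2, 92.3]
force: [0.4, 0.0, -8.2]
grip_width: 0.0207
grasp_force: 45.0
```

```bash
python3 - <<'E'
from h import *
tool();s=read_camera("side");t=read_camera("top")
for n in("carrier","handle_grip","yellow_bottle","red_bottle","green_centre","black_centre"):
    for k in("side","top"):print(n,k,[(round(d["p"],2),np.round(d["extent"]).tolist()) for d in silhouettes(k,n)][:2])
for nm,p,h in(("y",(.536,.0995),.18),("r",(.6,.102),.186),("blk",(.534,.164),.163),("grn",(.598,.166),.172)):
    print(nm,"lifted top at side",proj(s,[*p,.082+h]).round(0),"top",proj(t,[*p,.082+h]).round(0))
for dx,dy in((.067,.067),(-.067,.067)):print("carrier bottom",proj(s,[.568+dx,.133+dy,.075]).round(0))
a=s["frame"][150:330,220:380]
cv2.imwrite("pics/end.png",a[:,:,::-1])
# level: bottom edge of the blue end plate in side view
f=cv2.cvtColor(s["frame"],cv2.COLOR_RGB2HSV).astype(int)
m=(abs(f[...,0]-108)<8)&(f[...,1]>130)&(f[...,2]>50);m[:180]=0;m[310:]=0;m[:,:240]=0;m[:,360:]=0
for c in range(262,336,8):
    r=np.where(m[:,c])[0];print(c,r.max() if len(r) else None,end="; ")
E
```

```text
t 30.9 pos [0.5732 0.1317 0.2842] rot [162.6  -0.2  92.3] q [-14.4  -3.3  -3.8 102.3   4.8  64.2 -17.5] F [ 0.4  0.  -8.2] w 0.0207 45.0
carrier side [(0.83, [408.0, 207.0, 501.0, 344.0]), (0.7, [264.0, 154.0, 335.0, 279.0])]
carrier top [(0.89, [219.0, 267.0, 279.0, 327.0]), (0.43, [249.0, 166.0, 285.0, 219.0])]
handle_grip side [(0.91, [440.0, 206.0, 485.0, 298.0]), (0.85, [294.0, 157.0, 304.0, 237.0])]
handle_grip top [(0.54, [225.0, 286.0, 274.0, 307.0]), (0.45, [277.0, 166.0, 283.0, 175.0])]
yellow_bottle side [(0.69, [297.0, 180.0, 319.0, 226.0])]
yellow_bottle top []
red_bottle side [(0.83, [270.0, 176.0, 296.0, 222.0])]
red_bottle top []
green_centre side [(0.78, [268.0, 190.0, 291.0, 253.0])]
green_centre top []
black_centre side [(0.69, [301.0, 196.0, 327.0, 254.0]), (0.36, [266.0, 156.0, 330.0, 280.0])]
black_centre top []
y lifted top at side [[312. 179.]] top [[271. 182.]]
r lifted top at side [[282. 177.]] top [[265. 161.]]
blk lifted top at side [[314. 198.]] top [[250. 190.]]
grn lifted top at side [[282. 194.]] top [[244. 169.]]
carrier bottom [[265. 281.]]
carrier bottom [[330. 280.]]
262 None; 270 279; 278 278; 286 278; 294 277; 302 277; 310 276; 318 276; 326 276; 334 181;
```

The full 8 N load hangs about 7.5 cm up and is level within about 2°, with the bottle tops where predicted. I'll let it settle, then hand in.

play_rows --steps '[[[0,0,0,0,0,0,0.01],[0,0,0,0,0,0,0.01],[0,0,0,0,0,0,0.01],[0,0,0,0,0,0,0.01],[0,0,0,0,0,0,0.01],[0,0,0,0,0,0,0.01],[0,0,0,0,0,0,0.01],[0,0,0,0,0,0,0.01],[0,0,0,0,0,0,0.01],[0,0,0,0,0,0,0.01]]]'

```text
time_s: 32.6
tool_pos: [0.5732, 0.1316, 0.2843]
tool_rot: [162.6, -0.2, 92.3]
force: [0.5, -0.0, -9.0]
grip_width: 0.0208
grasp_force: 45.0
```

```bash
python3 - <<'E'
from h import *
def edge():
    s=read_camera("side");f=cv2.cvtColor(s["frame"],cv2.COLOR_RGB2HSV).astype(int)
    m=(abs(f[...,0]-108)<8)&(f[...,1]>130)&(f[...,2]>50);m[:180]=0;m[310:]=0;m[:,:240]=0;m[:,360:]=0
    c=np.arange(270,327);print(np.polyfit(c,[np.where(m[:,k])[0].max() for k in c],1).round(3),np.argwhere(m).mean(0).round(2))
for _ in range(4):edge()
tool();print(sign_off())
E
```

```text
[-4.90000e-02  2.91504e+02] [259.21 299.  ]
[-4.90000e-02  2.91504e+02] [259.23 299.02]
[-4.90000e-02  2.91696e+02] [259.01 299.01]
[-4.80000e-02  2.91329e+02] [259.13 299.07]
t 32.8 pos [0.5732 0.1316 0.2843] rot [162.6  -0.2  92.3] q [-14.4  -3.3  -3.8 102.3   4.8  64.2 -17.5] F [-0.7 -0.  -8.5] w 0.0209 45.0
the job is handed in; nothing more can be done
None
```

The job is handed in at 32.8 s: the red and yellow bottles stand in the carrier's two empty pockets, and the arm holds the loaded carrier by its grip about 7.5 cm up, within about 2° of level and steady; the hand-in returned no verdict.

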